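# Nip up the sunken clamp screw of a power distribution block

### The job

The main clamp screw of the grey power distribution block, hidden down its deep round well, is slack. Take the thicker of the two T-handle hex keys from the rack, feel it lightly down the well and round until it drops fully into the screw's socket, then turn the screw clockwise until it is firmly tight, never pressing hard and not forcing it beyond that. Draw the key out, hang it back upright in the empty hole of the rack and let go, leaving everything else where it is.

Things in the scene. Friction and masses are not known exactly. Their poses are not given: they have to be found in the camera images.
- key_grip (a point): Thick T-handle hex key: centre of its black T-grip (96 x 20 x 40 mm: x along the 96, y across the 20, z up the key). The point is on the shank's axis, 30 mm above the underside of a round steel collar (36 mm dia, 8 mm high) that carries the grip. Hexagonal steel shank below the collar: 17 mm across flats, 100 mm long. Key 0.38 to 0.54 kg; hangs upright in the rack by its collar.
- key_tip (a point): Centre of the flat lower end of the thick key's shank, on its axis, 130 mm straight below key_grip. Same axes as key_grip.
- thin_key_grip (a point): The same point on the other key in the rack, which has the same T-grip and collar but a shank only 8 mm across flats; it spins uselessly in this screw. Its grip's top is 48 mm above the rack's plate, in the way of a key carried low. Leave it.
- hole_left (a point): Centre of one of the two 26 mm round holes in the 5 mm top plate of the grey sheet-steel key rack, at the plate's top face, 112 mm above the bench; z up, y along the row of holes, the other hole 108 mm away. The rack is fixed. Either hole may hold the thick key; the thin key hangs in the other.
- hole_right (a point): The same for the other hole (the one at the row's -y end).
- well_mouth (a point): Power distribution block on the fixed steel panel: centre of the round mouth, flush with the block's top 80 mm above the bench. Funnel 33 mm wide narrowing over 6 mm to a 21 mm bore straight down; 30 mm below the top lies the screw: hexagon socket for a 17 mm key, floor 42.8 mm below the top. z up. How the hexagon lies cannot be seen or told: a key not in line stops about 31 mm down.
- clamp_screw (a joint): Turn of the clamp screw (rad), grows clockwise seen from above. Starts at -0.5 to -0.95, drags 0.05 N m, stops on the copper bar at 0 and stays where it is left. The key has about 0.1 rad of slack each way in the socket, and against the stop the clamp gives elastically, about 2.5 N m per rad. Firmly tight is 0.15 to 0.6 N m. The value says nothing of how the hexagon lies.
- bowl: Yellow plastic bowl upside down, 148 mm across, 68 mm high. Bystander. Origin under its centre.
- coil: Dark purple wound ring coil lying flat, 76 mm across, 31 mm high. Bystander. Origin under its centre.
- jar: Clear jar with a white cap, 56 mm across, 75 mm high. Bystander. Origin under its centre.
Mind the look-alikes: they are no part of the job. Leave any blue look-alike of the part that bears key_grip alone. Of the things shaped like the part that bears hole_left, the grey one is meant.

How it is judged (in metres and radians):
On the way, in this order (a step that is already met when the one before it is completed fails the run):
1. the thick key stands upright in the screw's socket, fully home (z of key_tip in the frame of well_mouth below -0.039 m and horizontal distance between key_tip and well_mouth below 0.004 m), for 0.2 s.
2. with the key in it, the screw is turned clockwise to its stop and nipped firmly tight (value of joint clamp_screw above -0.03 rad and contact force between key and clamp_screw above 14 N), for 0.1 s.
At the end, for the whole second after the job is handed in: The clamp screw is still turned home (within 0.04 rad of its stop); the thick key hangs at rest in a hole of the rack, seated on its collar (grip centre within 34 mm of the hole's centre; 30 mm when seated), upright within 0.08 rad (value of joint clamp_screw above -0.04 rad and (distance between key_grip and hole_left below 0.034 m or distance between key_grip and hole_right below 0.034 m) and angle between key_grip's own z axis and vertical below 0.08 rad and linear speed of key below 0.02 m/s); the robot touches nothing.
It fails at once if the key is pressed hard on the slack screw or on the block ((contact force between key and clamp_screw above 60 N and value of joint clamp_screw below -0.04 rad) or contact force between key and panel above 60 N).
It fails at once if the tight screw is forced (contact force between key and clamp_screw above 90 N).
It fails at once if a bystander is moved (distance of any of bowl, coil, jar, thin_key_grip from where it was at the start of the episode above 0.03 m).
It also fails if it takes over 61 s, if anything falls off the work surface, if the arm or the gripper's body presses on something with over 40 N, if the wrist force passes 120 N, or if a joint passes its speed limit or range.

### The arm

A 6-joint arm with a two-finger parallel gripper is mounted at the origin on the work surface. World frame = base frame: x ahead of the robot, y to its left, z up, the work surface at z = 0. Lengths are in mm, angles in rad, forces in N, time in s.
With the tool pointing down it reaches from about 350 to 975 mm from the base axis. Payload 17.4 kg.
Tool frame: the origin (TCP) lies midway between the tips of the shut fingers; the grasp point (between the pads) lies 19 mm behind it; x points along the fingers, y is the direction in which the jaws open and shut, and the axes are right-handed (so a half turn about x gives the same grasp; the last joint's range is limited). The gripper opens to 85 mm and grips with 20 to 120 N. Pads are 22 mm wide; open, the fingers measure 114 mm over their backs; the gripper's body (76 mm by 85 mm) begins 54 mm behind the grasp point. The pads swing forward as they close: fully open they stand 13 mm farther back than shut.
Start: joints at [1.303, 0.116, 1.442, -0, 1.584, -0.038], TCP at [153.761, 657.259, 231.303] pointing down, gripper open.
Joint ranges: [-2.83, 2.83], [-0.83, 2.19], [0.07, 2.5], [-1.14, 4.28], [0.01, 3], [-2.97, 2.97]. Speed limits (rad/s): [1.89, 1.89, 2.22, 3.14, 3.14, 3.14].

### API

Orientations are given as [roll, pitch, yaw] about the fixed x, y, z axes, in that order (R = Rz(yaw) Ry(pitch) Rx(roll)).
In Python, from plant import r gives the robot as it stands.
- The arm moves only by the tool servo_tool, never from a script. Its argument "targets" is a list of rows, each an object with "delta_rot": the turn, a rotation vector about the tool's x, y, z in rad, a list of three; "slide": the shift along the tool's x, y, z in cm, a list of three; "jaw": the closure, from 0 (fully open) to 1 (shut). A call has 1 to 20 rows; each row shifts and turns the pose as measured when the row begins, along the tool's axes as they then stand; what a row does not reach is not made up. A row lasts 1/10 s, in which the tool goes at most 50 mm and 8.59 degrees, less where a joint would pass 70% of its speed; a pose out of reach is approached as far as the arm can. A call with a gripper value outside its range is refused whole. The fingers move at their own pace and stop on an object; "newtons" is the grip in N (left out, the last holds). Time passes only in rows, so rows that do not move let the fingers close. It gives the time, the measured TCP pose, the force and the opening at its end, in the units of the state.
- r.read_state(): the state, without advancing time (a new reading comes with each control period).
- r.grab_frame(name): name is "scene" or "top" or "wrist"; returns a dict with "img" (420x560x3 uint8, red, green, blue), "range_z" (420x560 float32, mm along the optical axis (not along the pixel's ray), 0 where there is no reading), "fovy" (degrees; the focal length in pixels is half the picture's height over the tangent of half this angle, whatever the lens; pixels are square), "cx", "cy" (the principal point, pixels), "world_to_cam" (4x4, takes a point from world to camera coordinates). Camera axes: x right, y up, looking along -z (the intrinsics and any distortion apply to the point x, -y, -z); pixel columns grow to the right and rows downward; lengths in mm; the calibration is good to about 2 mm. A picture is of the moment at which its call begins.
- r.finish_job(): hands the job in, once; it reports no verdict.
Trained networks look in a picture, given as the dict that the camera call returned (one of the last four; its "shot" number tells which), for a name from the list of things; names that differ only in an ending like _2 or _b are one class to them, and where a whole thing is asked for, a point or a joint stands for the part that bears it (a point fixed in the world has none). Each returns a list of dicts, best first, with "score" (0 to 1); they miss things now and then, are a little off and sometimes report something else, mostly with a low value. They report only what shows in the picture. A call takes as long as a camera call. They do not tell look-alikes from the thing itself.
- r.look_for(picture, thing): "box" ([left, top, right, bottom] as shares, 0 to 1, of the picture: columns of its width, rows of its height, round what is visible of it).
The state is a dict: "time_s": time; "q": joint angles; "qvel": joint speeds; "effort": joint torques, N m; "tcp_pos": TCP position; "orientation": TCP orientation; "ft_force": force on the tool from outside, world axes, zero at the start; "moment": the same for the moment, N m; "opening": finger opening in mm.
Only numpy, scipy, OpenCV 4.12 (cv2) and the standard library are available. Lean on these libraries where they do the work, as an engineer would, in place of code of your own. Each camera call takes 0.05 s, during which the arm holds its last target.

## Working session

There is one attempt and no reset: what is moved stays moved. The work goes in short steps, Python scripts to look and compute and a tool call to move; the robot and the scene stay as the last step left them, time stands still between calls to the robot, and variables do not carry over. Pictures are saved under pics/ and viewed, and the job is handed in when it is done.

Besides the shell and the picture viewer there is one more tool, called after "Emit:" as a command line: name --argument value ..., lists and objects as JSON in quotes. servo_tool: Moves the arm, as the interface text tells. Its arguments: {"type":"object","properties":{"targets":{"type":"array"},"newtons":{"type":"number"}},"required":["targets"]}

```bash
mkdir -p pics; ls
cat > h.py <<'E'
import numpy as np, cv2
from plant import r
def save(f,n): cv2.imwrite('pics/'+n,f['img'][:,:,::-1])
def px2w(f,u,v,z=None):
    H,W=f['img'].shape[:2]; fl=H/2/np.tan(np.radians(f['fovy'])/2)
    d=f['range_z'][int(v),int(u)] if z is None else z
    p=np.array([(u-f['cx'])/fl*d,-(v-f['cy'])/fl*d,-d,1])
    return (np.linalg.inv(f['world_to_cam'])@p)[:3]
def ray_at_z(f,u,v,z):
    a=np.linalg.inv(f['world_to_cam'])[:3,3]; b=px2w(f,u,v,500.)
    t=(z-a[2])/(b[2]-a[2]); return a+t*(b-a)
def cloud(f):
    H,W=f['img'].shape[:2]; fl=H/2/np.tan(np.radians(f['fovy'])/2)
    v,u=np.mgrid[:H,:W]; d=f['range_z']
    P=np.stack([(u-f['cx'])/fl*d,-(v-f['cy'])/fl*d,-d,np.ones_like(d)],-1)
    return (P@np.linalg.inv(f['world_to_cam']).T)[...,:3]
def proj(f,p):
    H=f['img'].shape[0]; fl=H/2/np.tan(np.radians(f['fovy'])/2)
    c=f['world_to_cam']@np.append(p,1); return f['cx']+fl*c[0]/-c[2], f['cy']-fl*c[1]/-c[2]
E
python3 - <<'E'
from h import *
print(r.read_state())
for n in ['scene','top']:
    f=r.grab_frame(n); save(f,n+'0.png'); print(n,f['fovy'],f['cx'],f['cy'],[k for k in f], f['world_to_cam'])
    for t in ['key_grip','thin_key_grip','hole_left','well_mouth','bowl','coil','jar']:
        try:
            print(t,[(round(o['score'],2),[round(a*b) for a,b in zip(o['box'],[560,420]*2)]) for o in r.look_for(f,t)][:4])
        except Exception as e: print(t,e)
E
```

```text
pics
{'time_s': 0.0, 'q': array([ 1.30320380e+00,  1.16492499e-01,  1.44224993e+00,  4.62193123e-05,
        1.58403273e+00, -3.78163637e-02]), 'qvel': array([-0.00140918, -0.00114494, -0.00021898,  0.00097938,  0.00202813,
       -0.00102529]), 'effort': array([-5.31626662e-03, -7.31978273e+01, -6.32503939e+01, -4.64020686e-04,
        6.23754124e-03, -1.42066088e-05]), 'tcp_pos': array([153.69293764, 657.07107224, 230.56731332]), 'orientation': array([-1.6476758 ,  1.56961292, -1.87745138]), 'ft_force': array([ 0.17779698, -0.5141772 , -0.48915145]), 'moment': array([-0.08095358, -0.00345516, -0.01486793]), 'opening': 85.63726753427316}
scene 51.841095681088746 278.38861251550736 216.04918459170932 ['img', 'range_z', 'fovy', 'cx', 'cy', 'world_to_cam', 'shot'] [[ 7.54120484e-01  6.56634423e-01 -1.15554896e-02 -4.15655984e+02]
 [-3.82091679e-01  4.52993178e-01  8.05483165e-01  1.19838573e+02]
 [ 5.34142532e-01 -6.03016099e-01  5.92505984e-01 -1.65203301e+03]
 [ 0.00000000e+00  0.00000000e+00  0.00000000e+00  1.00000000e+00]]
key_grip [(0.67, [253, 154, 264, 198]), (0.63, [283, 166, 
[... 391 characters left out ...]
31264 ['img', 'range_z', 'fovy', 'cx', 'cy', 'world_to_cam', 'shot'] [[ 1.76671000e-02 -9.99694432e-01 -1.72892142e-02  5.55236444e+00]
 [ 9.97297064e-01  1.63860232e-02  7.16244683e-02 -5.49518700e+02]
 [-7.13192807e-02 -1.85078792e-02  9.97281815e-01 -1.16234236e+03]
 [ 0.00000000e+00  0.00000000e+00  0.00000000e+00  1.00000000e+00]]
key_grip [(0.9, [212, 273, 236, 310]), (0.55, [211, 222, 231, 257])]
thin_key_grip [(0.97, [177, 216, 193, 255]), (0.66, [166, 214, 251, 260])]
hole_left [(0.94, [166, 214, 248, 259]), (0.74, [70, 231, 162, 279])]
well_mouth [(0.71, [327, 165, 400, 268])]
bowl [(0.84, [221, 124, 267, 172])]
coil [(0.96, [152, 154, 181, 178])]
jar [(0.68, [434, 237, 461, 261])]
```

View pics/scene0.png

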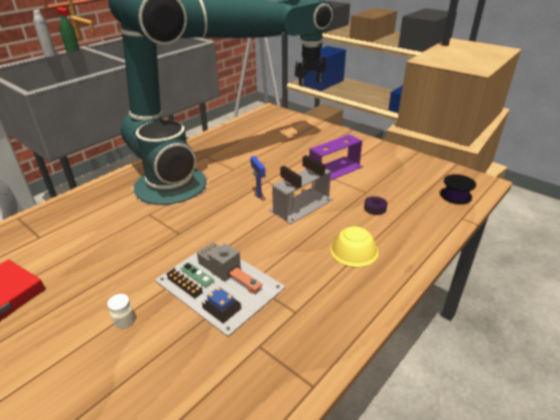

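View pics/top0.png

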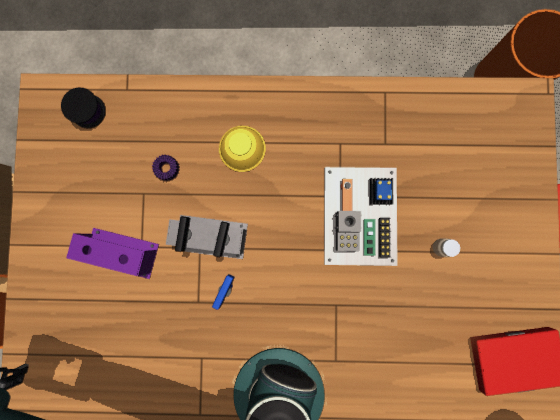

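The rack is at about (207,236) in the top view, with black grips at u≈184 and u≈222. The block's well is at about (349,220). The purple rack and the blue key are the decoys. Next I'll measure these and find out which key is the thick one.

Run:
```python
from h import *
f=r.grab_frame('top'); C=cloud(f)
for nm,(a,b,c,d) in dict(g1=(172,212,198,260),g2=(208,212,234,260)).items():
    P=C[b:d,a:c].reshape(-1,3); m=(P[:,2]>145)&(P[:,2]<175); Q=P[m]
    x,y=Q[:,0],Q[:,1]; rc=cv2.minAreaRect(Q[:,:2].astype(np.float32)); print(nm,m.sum(),Q.mean(0),rc)
P=C[205:270,160:260].reshape(-1,3); m=(P[:,2]>104)&(P[:,2]<120); print('rack',m.sum(),cv2.minAreaRect(P[m][:,:2].astype(np.float32)))
for u,v in [(349,220),(345,212),(355,213),(342,226)]: print(u,v,C[v,u], ray_at_z(f,u,v,80))
big=cv2.resize(f['img'][195:275,320:405],None,fx=7,fy=7,interpolation=cv2.INTER_CUBIC); cv2.imwrite('pics/topw.png',big[:,:,::-1])
big=cv2.resize(f['img'][205:270,160:255],None,fx=8,fy=8,interpolation=cv2.INTER_CUBIC); cv2.imwrite('pics/topr.png',big[:,:,::-1])
s=r.grab_frame('scene')
big=cv2.resize(s['img'][140:230,240:350],None,fx=7,fy=6,interpolation=cv2.INTER_CUBIC); cv2.imwrite('pics/scr.png',big[:,:,::-1])
```

```text
g1 298 [471.48369472 267.02388589 158.75624321] ((471.8338623046875, 268.477294921875), (22.033710479736328, 95.49481964111328), 83.1126480102539)
g2 282 [459.6376922  160.43029741 159.28314796] ((459.7647705078125, 161.24942016601562), (20.518878936767578, 95.4643783569336), 77.98881530761719)
rack 1391 ((465.8689880371094, 215.509033203125), (211.58741760253906, 71.9157485961914), 83.45198059082031)
349 220 [ 522.5552277  -203.46969972   37.32420986] [ 520.44158802 -196.24829347   80.        ]
345 212 [ 542.9686094  -183.72552409   85.7297122 ] [ 543.36982913 -184.63559962   80.        ]
355 213 [ 540.92478235 -213.34825288   80.4018271 ] [ 540.95205156 -213.4224174    80.        ]
342 226 [ 502.72616484 -175.87622091   82.28278602] [ 502.803232   -176.22163568   80.        ]
```

View pics/scr.png

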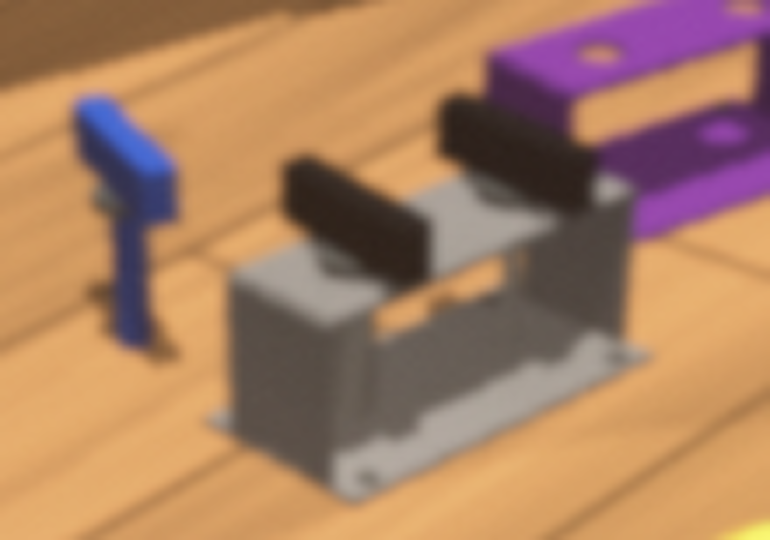

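View pics/topr.png

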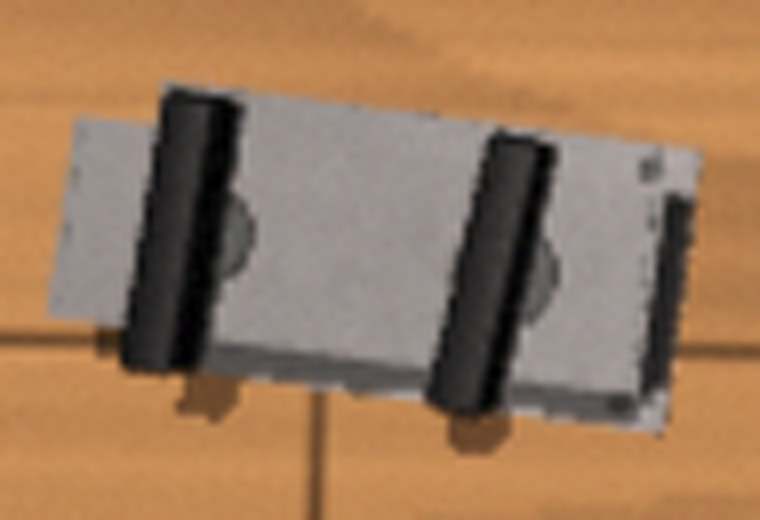

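View pics/topw.png

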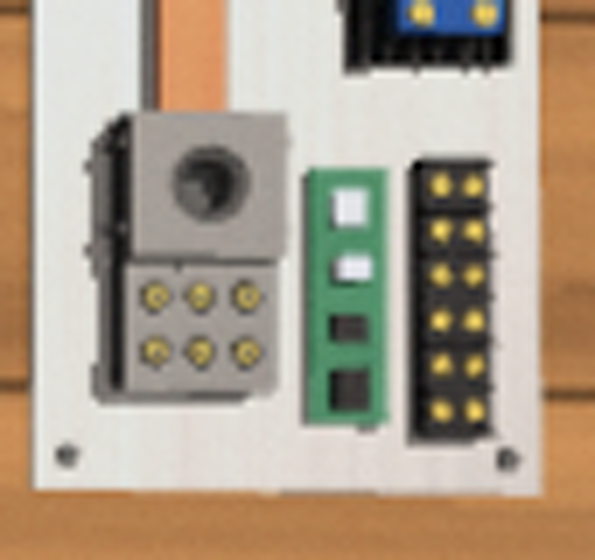

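Run:
```python
from h import *
s=r.grab_frame('scene'); C=cloud(s)
print(np.linalg.inv(s['world_to_cam'])[:3,3])
img=cv2.resize(s['img'][150:225,260:340],None,fx=10,fy=8,interpolation=cv2.INTER_NEAREST)[:,:,::-1].copy()
img=cv2.convertScaleAbs(img,alpha=1.6)
for g,col in (((470,267),(0,0,255)),((459,160),(0,255,0))):
    for z in range(12,112,10):
        u,v=proj(s,np.array([g[0],g[1],z])); cv2.circle(img,(int((u-260)*10),int((v-150)*8)),2,col,-1)
        print(z,round(u),round(v),C[round(v),round(u)].round())
cv2.imwrite('pics/scr2.png',img)
```

```text
[1241.66510639 -777.5545278   877.50838144]
12 310 196 [462. 277.   5.]
22 310 194 [454. 288.   5.]
32 310 192 [446. 297.   6.]
42 310 189 [433. 315.   4.]
52 310 187 [420. 332.  -1.]
62 311 185 [413. 348.  -2.]
72 311 182 [504. 223. 107.]
82 311 180 [499. 229. 110.]
92 311 177 [491. 240. 114.]
102 311 175 [481. 252. 112.]
12 289 208 [467. 153.  21.]
22 289 206 [464. 156.  27.]
32 289 204 [464. 156.  35.]
42 289 201 [463. 157.  46.]
52 289 199 [468. 151.  60.]
62 289 196 [464. 156.  67.]
72 289 194 [497. 116. 110.]
82 289 191 [487. 128. 111.]
92 289 189 [482. 134. 114.]
102 289 186 [470. 148. 114.]
```

View pics/scr2.png

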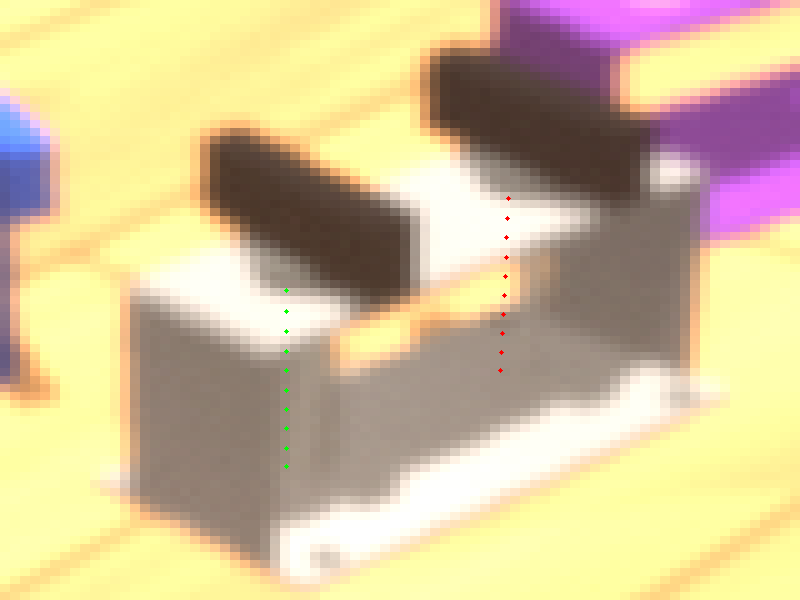

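Run:
```python
from h import *
s=r.grab_frame('scene'); C=cloud(s)
for v in (180,183,186,188): print(v,[tuple(C[v,u].round().astype(int)) for u in range(309,320)])
for v in (196,200,204): print(v,[tuple(C[v,u].round().astype(int)) for u in range(284,297)])
# rack plate from scene
P=C.reshape(-1,3)
m=(P[:,2]>108)&(P[:,2]<117)&(abs(P[:,0]-466)<60)&(abs(P[:,1]-215)<120)
print(cv2.minAreaRect(P[m][:,:2].astype(np.float32)))
f=r.grab_frame('top');D=cloud(f).reshape(-1,3)
for nm,P in(('s',P),('t',D)):
  for g in((459,160),(470,267)):
    m=(P[:,2]>110)&(P[:,2]<165)&(np.hypot(P[:,0]-g[0],P[:,1]-g[1])<58)
    m2=m&(P[:,2]>150); print(nm,g,P[m2].mean(0),np.percentile(P[m2][:,2],[5,50,95]),cv2.minAreaRect(P[m2][:,:2].astype(np.float32)))
# well: dark blob in top
im=f['img'][200:245,325:370].astype(float).mean(2)
```

```text
180 [(np.int64(497), np.int64(221), np.int64(113)), (np.int64(497), np.int64(226), np.int64(111)), (np.int64(500), np.int64(228), np.int64(111)), (np.int64(502), np.int64(231), np.int64(111)), (np.int64(505), np.int64(232), np.int64(111)), (np.int64(508), np.int64(234), np.int64(111)), (np.int64(508), np.int64(240), np.int64(109)), (np.int64(455), np.int64(320), np.int64(50)), (np.int64(459), np.int64(320), np.int64(52)), (np.int64(467), np.int64(316), np.int64(57)), (np.int64(469), np.int64(319), np.int64(56))]
183 [(np.int64(506), np.int64(210), np.int64(110)), (np.int64(506), np.int64(215), np.int64(108)), (np.int64(405), np.int64(358), np.int64(-1)), (np.int64(477), np.int64(266), np.int64(72)), (np.int64(480), np.int64(268), np.int64(72)), (np.int64(415), np.int64(363), np.int64(0)), (np.int64(448), np.int64(324), np.int64(32)), (np.int64(452), np.int64(324), np.int64(34)), (np.int64(462), np.int64(317), np.int64(41)), (np.int64(462), np.int64(324), np.int64(38)), (np.int64(469), np.int64(319), np.int64(43))]
186 [(np.int64(409), np.int64(341), np.int64(-5)), (np.int64(416), np.
[... 2932 characters left out ...]
.98667341] ((464.8280029296875, 161.92298889160156), (25.163089752197266, 94.9994125366211), 78.21965026855469)
s (470, 267) [481.81465331 265.4585354  157.11836066] [150.91960949 157.8687713  161.46969174] ((477.99749755859375, 268.8187561035156), (24.813791275024414, 96.29196166992188), 80.43966674804688)
t (459, 160) [459.9458318  160.63021287 159.453788  ] [155.52271182 159.67357916 163.307596  ] ((459.9496154785156, 161.41622924804688), (20.71845817565918, 95.10862731933594), 78.12406158447266)
t (470, 267) [471.78936932 267.59314687 159.18875706] [154.32749175 159.38268414 162.97411099] ((471.8072814941406, 268.4793395996094), (21.198997497558594, 95.64793395996094), 82.54231262207031)
```

```bash
cat >> h.py <<'E'
from scipy.spatial.transform import Rotation as Ro
def tool():
    s=r.read_state(); return s, Ro.from_euler('xyz',s['orientation']).as_matrix()
def plan(p, yjaw=None):
    """total slide (cm, tool axes) and rotvec to bring TCP to p, tool x down, tool y at world azimuth yjaw (rad)"""
    s,R=tool()
    if yjaw is None: yjaw=np.arctan2(R[1,1],R[0,1])
    y=np.array([np.cos(yjaw),np.sin(yjaw),0]); x=np.array([0,0,-1.]); T=np.stack([x,y,np.cross(x,y)],1)
    d=Ro.from_matrix(R.T@T).as_rotvec()
    print('t',round(s['time_s'],2),'tcp',s['tcp_pos'].round(1),'yaz',round(np.arctan2(R[1,1],R[0,1]),4),'slide cm',(R.T@(np.array(p)-s['tcp_pos'])/10).round(2),'in target axes',(T.T@(np.array(p)-s['tcp_pos'])/10).round(2),'rot',d.round(4),'q',s['q'].round(2),'F',s['ft_force'].round(1),'M',s['moment'].round(2),'op',s['opening'].round(1))
E
python3 - <<'E'
from h import *
s,R=tool(); print(R.round(3)); 
f=r.grab_frame('wrist'); print(np.linalg.inv(f['world_to_cam']).round(3),f['fovy'])
Ci=np.linalg.inv(f['world_to_cam']); print('cam in tool',R.T@(Ci[:3,3]-s['tcp_pos']), R.T@Ci[:3,:3])
plan([520,-196,230]); plan([461,161,230],np.radians(78)); plan([461,161,230],np.radians(78)-np.pi)
# well centre from top & scene
for n in('top','scene'):
    f=r.grab_frame(n);u0,v0=(349,220) if n=='top' else (0,0)
    if n=='top': print(ray_at_z(f,320+210/7,195+184/7,80))
    else:
        u,v=proj(f,np.array([521,-199,80])); print(u,v)
        big=cv2.resize(f['img'][int(v)-30:int(v)+30,int(u)-40:int(u)+40],None,fx=8,fy=8,interpolation=cv2.INTER_CUBIC); cv2.imwrite('pics/scw.png',big[:,:,::-1]); print(int(u)-40,int(v)-30)
E
```

```text
[[-0.     0.228  0.974]
 [-0.     0.974 -0.228]
 [-1.    -0.    -0.   ]]
[[ 2.27000e-01 -9.25000e-01 -3.03000e-01  7.57590e+01]
 [ 9.74000e-01  2.16000e-01  7.20000e-02  6.74758e+02]
 [-1.00000e-03 -3.12000e-01  9.50000e-01  3.74238e+02]
 [ 0.00000e+00  0.00000e+00  0.00000e+00  1.00000e+00]] 67.46221142702707
cam in tool [-142.93814306   -0.72482353  -79.92805415] [[ 7.63254471e-04  3.11550354e-01 -9.50229338e-01]
 [ 9.99999592e-01 -6.97388468e-04  5.74579749e-04]
 [-4.83668458e-04 -9.50229388e-01 -3.11550759e-01]]Traceback (most recent call last):
  File "<stdin>", line 5, in <module>
  File "h.py", line 29, in plan
    print('t',round(s['time_s'],2),'tcp',s['tcp_pos'].round(1),'yaz',round(np.arctan2(R[1,1],R[0,1]),4),'slide cm',(R.T@(np.array(p)-s['tcp_pos'])/10).round(2),'in target axes',(T.T@(np.array(p)-s['tcp_pos'])/10).round(2),'rot',d.round(4),'q',s['q'].round(2),'F',s['ft_force'].round(1),'M',s['moment'].round(2),'op',s['opening'].round(1))
                                                                                                                                                                                                                                                                                                                            ^^^^^^^^^^^^^^^^^^
AttributeError: 'float' object has no attribute 'round'
```

```bash
sed -i "s/s\['opening'\].round(1)/round(s['opening'],1)/" h.py
python3 - <<'E'
from h import *
plan([470,-196,230]);  plan([461,161,230],np.radians(78))
f=r.grab_frame('top'); print(ray_at_z(f,320+210/7,195+184/7,80))
f=r.grab_frame('scene'); u,v=proj(f,np.array([521,-199,80])); print(u,v)
big=cv2.resize(f['img'][int(v)-30:int(v)+30,int(u)-40:int(u)+40],None,fx=8,fy=8,interpolation=cv2.INTER_CUBIC); cv2.imwrite('pics/scw.png',big[:,:,::-1]); print(int(u)-40,int(v)-30)
E
```

```text
t 1.1 tcp [153.8 657.3 231.3] yaz 1.341 slide cm [  0.13 -75.88  50.23] in target axes [  0.13 -75.88  50.23] rot [-0. -0.  0.] q [ 1.3   0.12  1.44  0.    1.58 -0.04] F [ 0.4 -0.3  0.4] M [-0.02 -0.02  0.04] op 85.3
t 1.1 tcp [153.8 657.3 231.3] yaz 1.341 slide cm [  0.13 -41.32  41.22] in target axes [  0.13 -42.15  40.37] rot [-0.0204 -0.      0.    ] q [ 1.3   0.12  1.44  0.    1.58 -0.04] F [ 0.4 -0.3  0.4] M [-0.02 -0.02  0.04] op 85.3
[ 516.78113227 -199.13706247   80.        ]
223.10274907818413 253.63552301364234
183 223
```

View pics/scw.png

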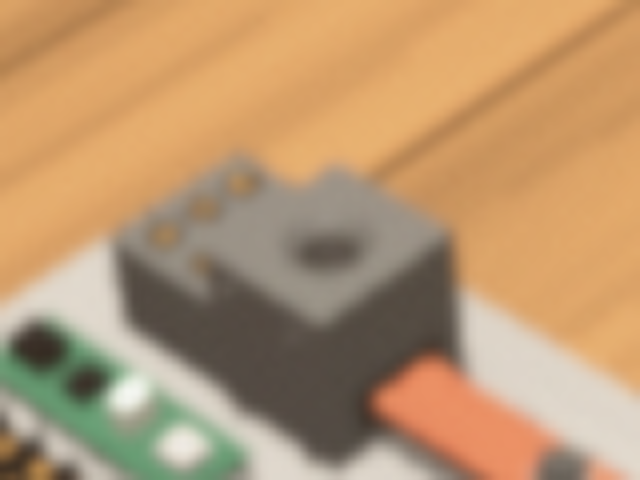

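Emit:
servo_tool --targets '[{"slide": [0,-3.8,2.7],"delta_rot": [0,0,0],"jaw": 0},{"slide": [0,-3.8,2.7],"delta_rot": [0,0,0],"jaw": 0},{"slide": [0,-3.8,2.7],"delta_rot": [0,0,0],"jaw": 0},{"slide": [0,-3.8,2.7],"delta_rot": [0,0,0],"jaw": 0},{"slide": [0,-3.8,2.7],"delta_rot": [0,0,0],"jaw": 0},{"slide": [0,-3.8,2.7],"delta_rot": [0,0,0],"jaw": 0},{"slide": [0,-3.8,2.7],"delta_rot": [0,0,0],"jaw": 0},{"slide": [0,-3.8,2.7],"delta_rot": [0,0,0],"jaw": 0},{"slide": [0,-3.8,2.7],"delta_rot": [0,0,0],"jaw": 0},{"slide": [0,-3.8,2.7],"delta_rot": [0,0,0],"jaw": 0},{"slide": [0,-3.8,2.7],"delta_rot": [0,0,0],"jaw": 0},{"slide": [0,-3.8,2.7],"delta_rot": [0,0,0],"jaw": 0},{"slide": [0,-3.8,2.7],"delta_rot": [0,0,0],"jaw": 0},{"slide": [0,-3.8,2.7],"delta_rot": [0,0,0],"jaw": 0},{"slide": [0,-3.8,2.7],"delta_rot": [0,0,0],"jaw": 0},{"slide": [0,-3.8,2.7],"delta_rot": [0,0,0],"jaw": 0},{"slide": [0,-3.8,2.7],"delta_rot": [0,0,0],"jaw": 0},{"slide": [0,-3.8,2.7],"delta_rot": [0,0,0],"jaw": 0},{"slide": [0,-3.8,2.7],"delta_rot": [0,0,0],"jaw": 0},{"slide": [0,-3.8,2.7],"delta_rot": [0,0,0],"jaw": 0}]'

```text
time_s: 3.2
tcp_pos: [514.9, -237.0, 234.5]
orientation: [0.193, 1.558, -0.03]
ft_force: [0.9, 1.4, 0.6]
opening: 85.5
```

Run:
```python
from h import *
plan([500,-198,230])
```

```text
t 3.2 tcp [ 514.9 -237.   234.5] yaz 1.3477 slide cm [ 0.43  3.47 -2.32] in target axes [ 0.45  3.47 -2.32] rot [-0.      0.0128 -0.0025] q [-0.48 -0.13  1.68  0.01  1.58 -1.83] F [0.9 1.4 0.6] M [ 0.03  0.01 -0.  ] op 85.5
```

Emit:
servo_tool --targets '[{"slide": [0.4,3.5,-2.3],"delta_rot": [0,0.013,0],"jaw": 0},{"slide": [0,0,0],"delta_rot": [0,0,0],"jaw": 0}]'

```text
time_s: 3.4
tcp_pos: [501.2, -203.8, 225.0]
orientation: [2.769, 1.56, 2.537]
ft_force: [-0.6, -0.6, -0.2]
opening: 85.5
```

Run:
```python
from h import *
f=r.grab_frame('wrist'); save(f,'w1.png'); plan([500,-198,230])
print(proj(f,np.array([518,-198,80])), [(o['score'],np.array(o['box'])*[560,420,560,420]) for o in r.look_for(f,'well_mouth')])
```

```text
t 3.45 tcp [ 501.6 -205.   224.8] yaz 1.3392 slide cm [-0.51  0.65 -0.32] in target axes [-0.52  0.64 -0.31] rot [ 0.     -0.009  -0.0027] q [-0.44 -0.17  1.73  0.    1.59 -1.77] F [-0.8 -0.9 -1.2] M [-0.04  0.   -0.08] op 85.3
(np.float64(285.3947088793376), np.float64(210.27614194035985)) []
```

View pics/w1.png

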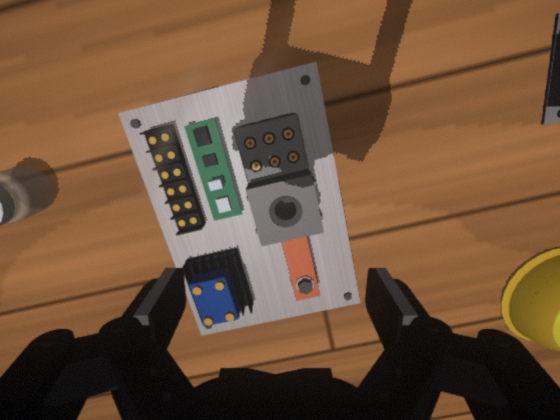

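Run:
```python
from h import *
f=r.grab_frame('wrist'); C=cloud(f)
g=cv2.cvtColor(f['img'],cv2.COLOR_RGB2GRAY)
c=g[185:238,255:318]; big=cv2.resize(c,None,fx=10,fy=10,interpolation=cv2.INTER_CUBIC); cv2.imwrite('pics/w1z.png',big)
b=cv2.GaussianBlur(cv2.resize(c,None,fx=8,fy=8,interpolation=cv2.INTER_CUBIC),(0,0),4)
for th in (50,60,70,80,90):
    cs,_=cv2.findContours((b<th).astype(np.uint8),cv2.RETR_LIST,cv2.CHAIN_APPROX_NONE)
    for k in cs:
        if cv2.contourArea(k)>3000 and len(k)>20:
            e=cv2.fitEllipse(k); u=255+(e[0][0]+.5)/8-.5; v=185+(e[0][1]+.5)/8-.5; print(th,e[0],np.array(e[1])/8,u,v,ray_at_z(f,u,v,80))
P=C[150:245,235:325].reshape(-1,3); m=abs(P[:,2]-80)<5; print(np.median(P[m],0),m.sum())
for n in range(3): print(r.read_state()['tcp_pos'],r.read_state()['time_s'])
```

```text
50 (252.54078674316406, 195.7511749267578) [17.07409096 21.12453651] 286.1300983428955 209.03139686584473 [ 517.87403907 -198.37242008   80.        ]
60 (252.0476837158203, 194.9193572998047) [18.63274002 22.3988781 ] 286.06846046447754 208.9274196624756 [ 517.75745715 -198.40734954   80.        ]
70 (251.31683349609375, 194.70703125) [20.0529232  23.79171753] 285.9771041870117 208.90087890625 [ 517.71097963 -198.48735108   80.        ]
80 (250.81300354003906, 201.5874481201172) [29.25018883 30.67222404] 285.9141254425049 209.76093101501465 [ 518.54918123 -198.7372171    80.        ]
90 (254.01068115234375, 202.1449432373047) [30.75935745 32.42679977] 286.31383514404297 209.8306179046631 [ 518.70676936 -198.37659139   80.        ]
[ 517.37059248 -197.84588886   80.20352532] 3623
[ 501.76727543 -204.69996143  226.18074675] 3.55
[ 501.76727543 -204.69996143  226.18074675] 3.55
[ 501.76727543 -204.69996143  226.18074675] 3.55
```

View pics/w1z.png

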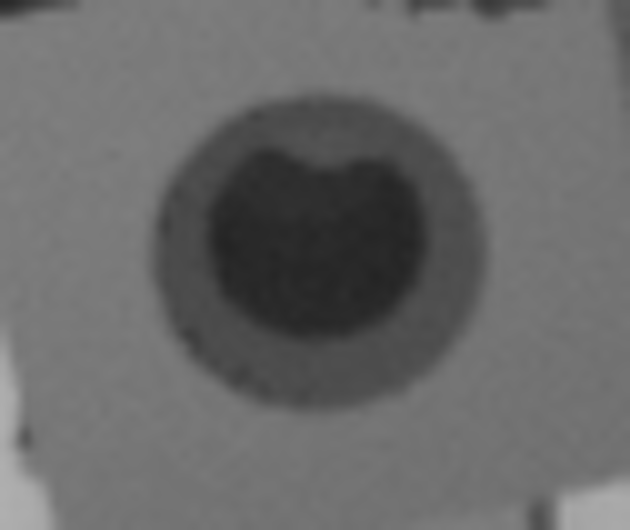

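The wrist view shows the mouth at (286,210), so the well is at about (518.6, -198.5), and the top camera agrees within 2 mm. Now to the key.

Run:
```python
from h import *
plan([450,161,235])
```

```text
t 3.55 tcp [ 501.8 -204.7  226.2] yaz 1.3401 slide cm [ -0.71  34.42 -13.41] in target axes [ -0.88  34.42 -13.4 ] rot [ 0.     -0.0066 -0.0024] q [-0.43 -0.17  1.73  0.    1.59 -1.78] F [ 0.1 -0.8 -0.6] M [0.   0.03 0.02] op 85.3
```

Emit:
servo_tool --targets '[{"slide": [-0.2,4.3,-1.7],"delta_rot": [0,0,0],"jaw": 0},{"slide": [-0.1,4.3,-1.7],"delta_rot": [0,0,0],"jaw": 0},{"slide": [-0.1,4.3,-1.7],"delta_rot": [0,0,0],"jaw": 0},{"slide": [-0.1,4.3,-1.7],"delta_rot": [0,0,0],"jaw": 0},{"slide": [-0.1,4.3,-1.7],"delta_rot": [0,0,0],"jaw": 0},{"slide": [-0.1,4.3,-1.7],"delta_rot": [0,0,0],"jaw": 0},{"slide": [-0.1,4.3,-1.7],"delta_rot": [0,0,0],"jaw": 0},{"slide": [-0.1,3.8,-1.4],"delta_rot": [0,0,0],"jaw": 0},{"slide": [0,0,0],"delta_rot": [0,0,0],"jaw": 0},{"slide": [0,0,0],"delta_rot": [0,0,0],"jaw": 0}]'

```text
time_s: 4.55
tcp_pos: [445.7, 170.0, 244.2]
orientation: [0.758, 1.559, 0.53]
ft_force: [0.6, -0.1, -0.6]
opening: 85.6
```

Run:
```python
from h import *
f=r.grab_frame('wrist'); save(f,'w2.png'); plan([450,161,235])
C=cloud(f); P=C.reshape(-1,3)
m=(abs(P[:,2]-160)<8)&(np.hypot(P[:,0]-460,P[:,1]-161)<60); Q=P[m]
print(m.sum(),np.median(Q,0),cv2.minAreaRect(Q[:,:2].astype(np.float32)))
for p in [(460,161,162),(471,268,162),(460,161,112)]: print(proj(f,np.array(p)))
np.save('w2r.npy',f['range_z'])
```

```text
t 4.6 tcp [445.8 169.7 244.2] yaz 1.3427 slide cm [ 0.92 -0.76  0.59] in target axes [ 0.92 -0.75  0.6 ] rot [-0.      0.0084 -0.0083] q [ 0.31 -0.34  1.84  0.    1.63 -1.03] F [-0.3  1.   0.6] M [-0.01 -0.01 -0.03] op 85.2
2841 [455.62145952 162.95880947 160.04525863] ((461.01806640625, 161.9582977294922), (20.056171417236328, 95.40947723388672), 78.14510345458984)
(np.float64(268.2838897528467), np.float64(234.40581794371528))
(np.float64(407.96794695074254), np.float64(217.92310404925928))
(np.float64(269.0151781715236), np.float64(212.8783370055284))
```

View pics/w2.png

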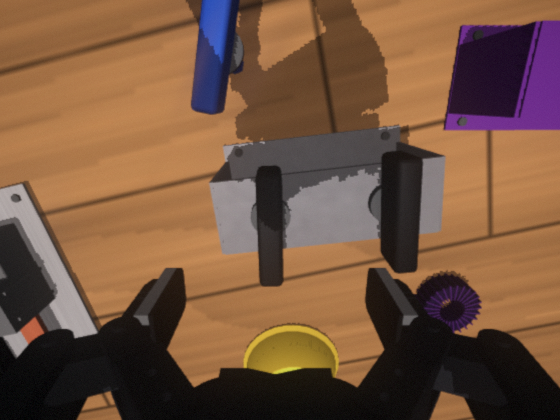

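The keys hang at (270,225) thick and (400,210) thin, consistent with the top camera. The thick grip is at (460.5, 161.7) with a jaw azimuth of 1.364.

Run:
```python
from h import *
plan([460.5,161.7,180],1.364)
```

```text
t 4.6 tcp [445.8 169.7 244.2] yaz 1.3427 slide cm [ 6.43 -0.5   1.55] in target axes [ 6.42 -0.48  1.6 ] rot [-0.0213  0.0085 -0.0082] q [ 0.31 -0.34  1.84  0.    1.63 -1.03] F [-0.3  1.   0.6] M [-0.01 -0.01 -0.03] op 85.2
```

Emit:
servo_tool --targets '[{"slide": [2,-0.5,1.6],"delta_rot": [-0.021,0.008,-0.008],"jaw": 0},{"slide": [2.2,0,0],"delta_rot": [0,0,0],"jaw": 0},{"slide": [2.2,0,0],"delta_rot": [0,0,0],"jaw": 0},{"slide": [0,0,0],"delta_rot": [0,0,0],"jaw": 0},{"slide": [0,0,0],"delta_rot": [0,0,0],"jaw": 0}]'

```text
time_s: 5.1
tcp_pos: [462.8, 156.3, 181.3]
orientation: [0.324, 1.566, 0.113]
ft_force: [0.5, 0.3, 0.7]
opening: 85.3
```

Run:
```python
from h import *
plan([460.5,161.7,128],1.364)
```

```text
t 5.1 tcp [462.8 156.3 181.3] yaz 1.3589 slide cm [ 5.32  0.47 -0.36] in target axes [ 5.33  0.48 -0.33] rot [-0.0051  0.0048 -0.0016] q [ 0.27 -0.29  1.9  -0.    1.52 -1.08] F [0.5 0.3 0.7] M [ 0.02 -0.01  0.03] op 85.3
```

Emit:
servo_tool --targets '[{"slide": [0.5,0.5,-0.3],"delta_rot": [-0.005,0.005,0],"jaw": 0},{"slide": [1.5,0,0],"delta_rot": [0,0,0],"jaw": 0},{"slide": [1.5,0,0],"delta_rot": [0,0,0],"jaw": 0},{"slide": [1.2,0,0],"delta_rot": [0,0,0],"jaw": 0},{"slide": [0,0,0],"delta_rot": [0,0,0],"jaw": 0},{"slide": [0,0,0],"delta_rot": [0,0,0],"jaw": 0}]'

```text
time_s: 5.7
tcp_pos: [461.5, 161.9, 132.6]
orientation: [1.007, 1.567, 0.799]
ft_force: [-0.1, -0.7, -0.1]
opening: 85.4
```

Run:
```python
from h import *
plan([460.5,161.7,128],1.364)
f=r.grab_frame('wrist'); save(f,'w3.png')
```

```text
t 5.7 tcp [461.5 161.9 132.6] yaz 1.3635 slide cm [ 0.46 -0.04 -0.09] in target axes [ 0.46 -0.04 -0.09] rot [-0.0005  0.0018 -0.0029] q [ 0.28 -0.26  1.96  0.    1.44 -1.08] F [-0.1 -0.7 -0.1] M [-0.02  0.06  0.01] op 85.4
```

View pics/w3.png

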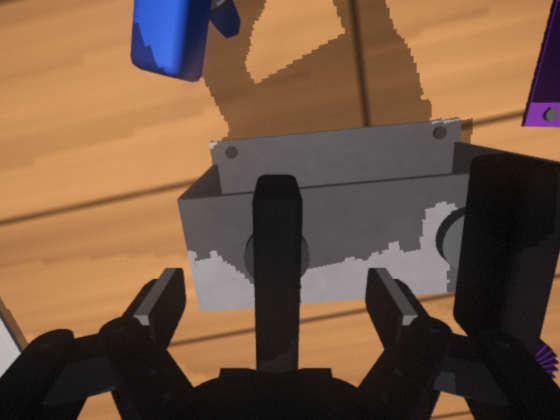

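The grip is centred between the fingers (u≈277), so I'll lower and close.

Emit:
servo_tool --newtons 90 --targets '[{"slide": [0.45,0,-0.05],"delta_rot": [0,0,0],"jaw": 0},{"slide": [0,0,0],"delta_rot": [0,0,0],"jaw": 0.3},{"slide": [0,0,0],"delta_rot": [0,0,0],"jaw": 0.6},{"slide": [0,0,0],"delta_rot": [0,0,0],"jaw": 1},{"slide": [0,0,0],"delta_rot": [0,0,0],"jaw": 1},{"slide": [0,0,0],"delta_rot": [0,0,0],"jaw": 1},{"slide": [0,0,0],"delta_rot": [0,0,0],"jaw": 1},{"slide": [0,0,0],"delta_rot": [0,0,0],"jaw": 1}]'

```text
time_s: 6.55
tcp_pos: [461.6, 162.2, 129.4]
orientation: [0.805, 1.565, 0.598]
ft_force: [0.2, -0.7, -0.2]
opening: 18.7
```

Run:
```python
from h import *
plan([460.5,161.7,128],1.364)
```

```text
t 6.55 tcp [461.6 162.2 129.4] yaz 1.3635 slide cm [ 0.14 -0.07 -0.1 ] in target axes [ 0.14 -0.07 -0.1 ] rot [-0.0005  0.0039 -0.004 ] q [ 0.28 -0.26  1.96  0.    1.43 -1.08] F [ 0.2 -0.7 -0.2] M [ 0.06 -0.02  0.04] op 18.7
```

Emit:
servo_tool --targets '[{"slide": [-0.5,0,0],"delta_rot": [0,0.004,-0.004],"jaw": 1},{"slide": [-1,0,0],"delta_rot": [0,0,0],"jaw": 1},{"slide": [-1.5,0,0],"delta_rot": [0,0,0],"jaw": 1},{"slide": [-1.5,0,0],"delta_rot": [0,0,0],"jaw": 1}]'

```text
time_s: 6.95
tcp_pos: [460.4, 161.8, 175.1]
orientation: [-2.614, 1.565, -2.821]
ft_force: [0.6, 0.0, -4.3]
opening: 18.9
```

Run:
```python
from h import *
plan([461.6,162.2,250],1.364)
```

```text
t 6.95 tcp [460.4 161.8 175.1] yaz 1.3635 slide cm [-7.49  0.04  0.07] in target axes [-7.49  0.06  0.11] rot [-0.0005 -0.0047  0.0027] q [ 0.29 -0.28  1.9  -0.    1.52 -1.08] F [ 0.6  0.  -4.3] M [-0.01 -0.02  0.02] op 18.9
```

Emit:
servo_tool --targets '[{"slide": [-1.8,0,0.1],"delta_rot": [0,-0.004,0.003],"jaw": 1},{"slide": [-1.8,0,0],"delta_rot": [0,0,0],"jaw": 1},{"slide": [-1.8,0,0],"delta_rot": [0,0,0],"jaw": 1},{"slide": [-1.8,0,0],"delta_rot": [0,0,0],"jaw": 1},{"slide": [-0.5,0,0],"delta_rot": [0,0,0],"jaw": 1}]'

```text
time_s: 7.45
tcp_pos: [462.1, 161.7, 264.1]
orientation: [0.589, 1.563, 0.381]
ft_force: [-0.2, 0.1, -4.5]
opening: 18.8
```

Run:
```python
from h import *
plan([518.6,-198.5,255])
f=r.grab_frame('wrist'); save(f,'w4.png')
f=r.grab_frame('scene'); save(f,'s4.png')
```

```text
t 7.45 tcp [462.1 161.7 264.1] yaz 1.3635 slide cm [  0.84 -34.09  12.93] in target axes [  0.91 -34.08  12.94] rot [-0.      0.0062 -0.0042] q [ 0.28 -0.31  1.78  0.    1.66 -1.08] F [-0.2  0.1 -4.5] M [ 0.04 -0.05 -0.03] op 18.8
```

View pics/s4.png

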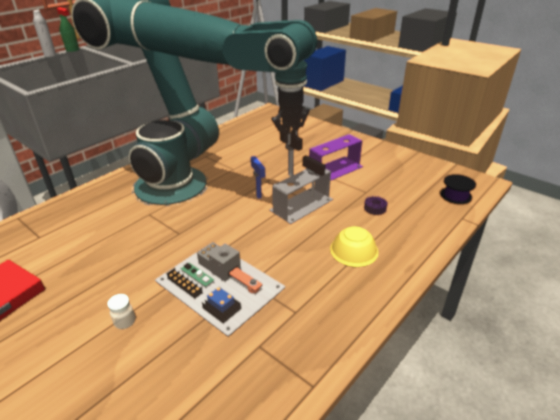

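View pics/w4.png

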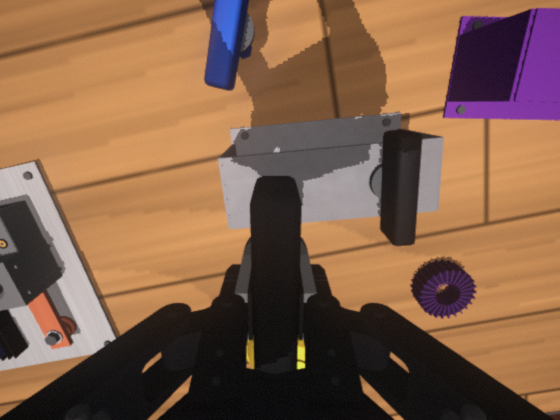

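Emit:
servo_tool --targets '[{"slide": [0,-2.5,1.0],"delta_rot": [0,0.006,-0.004],"jaw": 1},{"slide": [0,-4.1,1.55],"delta_rot": [0,0,0],"jaw": 1},{"slide": [0,-4.1,1.55],"delta_rot": [0,0,0],"jaw": 1},{"slide": [0,-4.1,1.55],"delta_rot": [0,0,0],"jaw": 1},{"slide": [0,-4.1,1.55],"delta_rot": [0,0,0],"jaw": 1},{"slide": [0,-4.1,1.55],"delta_rot": [0,0,0],"jaw": 1},{"slide": [0,-4.1,1.55],"delta_rot": [0,0,0],"jaw": 1},{"slide": [0,-3.0,1.2],"delta_rot": [0,0,0],"jaw": 1},{"slide": [0,-1.5,0.6],"delta_rot": [0,0,0],"jaw": 1},{"slide": [0,0,0],"delta_rot": [0,0,0],"jaw": 1},{"slide": [0,0,0],"delta_rot": [0,0,0],"jaw": 1}]'

```text
time_s: 8.65
tcp_pos: [514.0, -184.4, 251.2]
orientation: [3.091, 1.557, 2.887]
ft_force: [0.1, 0.6, -3.8]
opening: 18.5
```

Run:
```python
from h import *
plan([518.6,-198.5,235])
s,R=tool()
f=r.grab_frame('wrist'); C=cloud(f); P=(C.reshape(-1,3)-s['tcp_pos'])@R
m=(P[:,0]>-45)&(P[:,0]<10)&(abs(P[:,1])<14)&(abs(P[:,2])<60); Q=P[m]
print(m.sum(),np.percentile(Q[:,2],[0.5,50,97,99.5]),np.percentile(Q[:,1],[1,50,99]),np.percentile(Q[:,0],[1,20,50,99]))
for n in('top','scene'):
    f=r.grab_frame(n); save(f,n+'5.png'); P=cloud(f).reshape(-1,3)-s['tcp_pos']
    for zc in (-50,-75,-100):
        m=(abs(P[:,2]-zc)<12)&(np.hypot(P[:,0],P[:,1])<30); print(n,zc,m.sum(),np.median(P[m],0),cv2.minAreaRect(P[m][:,:2].astype(np.float32)) if m.sum()>3 else '')
    m=(abs(P[:,2]-zc)<12)
```

```text
t 8.65 tcp [ 514.  -184.4  251.2] yaz 1.3663 slide cm [ 1.61 -1.29  0.76] in target axes [ 1.62 -1.29  0.73] rot [ 0.     -0.0136 -0.0007] q [-0.39 -0.16  1.68 -0.    1.63 -1.76] F [ 0.1  0.6 -3.8] M [ 0.05 -0.   -0.01] op 18.5
10615 [-48.06981303 -11.23276053  30.69498103  34.25741278] [-13.08805279  -0.45939092  13.23262562] [-42.65847612 -31.46870578 -30.71205665   0.80201769]
top -50 0 [nan nan nan] 
top -75 0 [nan nan nan] 
top -100 0 [nan nan nan] 
scene -50 54 [  5.66422605  -2.80785839 -49.67487824] ((4.747611999511719, -2.01092529296875), (19.097911834716797, 13.499135971069336), 46.35512924194336)
scene -75 51 [  5.88520052  -2.66304118 -74.19862442] ((3.5545101165771484, -0.9477777481079102), (18.98813819885254, 10.913606643676758), 48.6617317199707)
scene -100 51 [  5.17781491  -2.77379975 -99.06795022] ((1.1734731197357178, -0.2698955535888672), (17.992027282714844, 16.722307205200195), 23.876869201660156)
  return _methods._mean(a, axis=axis, dtype=dtype,
  ret = um.true_divide(
```

View pics/scene5.png

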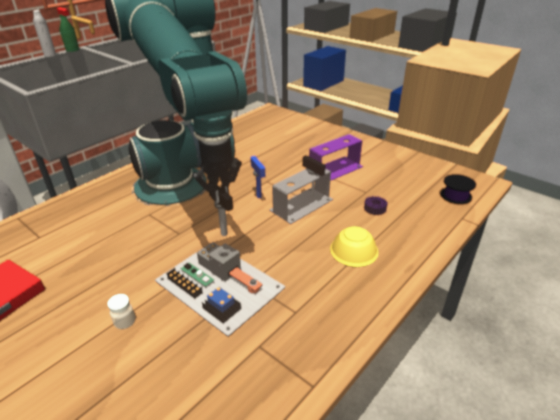

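Emit:
servo_tool --targets '[{"slide": [0.5,-1.2,0.65],"delta_rot": [0,-0.013,0],"jaw": 1},{"slide": [1.0,0,0],"delta_rot": [0,0,0],"jaw": 1},{"slide": [0.5,0,0],"delta_rot": [0,0,0],"jaw": 1},{"slide": [0,0,0],"delta_rot": [0,0,0],"jaw": 1},{"slide": [0,0,0],"delta_rot": [0,0,0],"jaw": 1}]'

```text
time_s: 9.3
tcp_pos: [518.5, -195.2, 230.3]
orientation: [0.288, 1.569, 0.088]
ft_force: [0.2, -0.9, -4.6]
opening: 18.8
```

Run:
```python
from h import *
plan([518.8,-198.3,205]);plan([518.8,-198.3,205])
f=r.grab_frame('scene'); s,R=tool(); P=cloud(f).reshape(-1,3)-s['tcp_pos']
for zc in (-50,-75,-100):
    m=(abs(P[:,2]-zc)<12)&(np.hypot(P[:,0],P[:,1])<30); print(zc,m.sum(),np.median(P[m],0))
print('well scene',ray_at_z(f,183+328/8,223+247/8,80))
u,v=proj(f,s['tcp_pos']); u,v=int(u),int(v)+30
cv2.imwrite('pics/s6.png',cv2.resize(f['img'][v-40:v+35,u-50:u+50],None,fx=8,fy=8,interpolation=cv2.INTER_CUBIC)[:,:,::-1]); plan([518.8,-198.3,205])
f=r.grab_frame('top');save(f,'t6.png')
```

```text
t 9.3 tcp [ 518.5 -195.2  230.3] yaz 1.3712 slide cm [ 2.53 -0.3   0.09] in target axes [ 2.53 -0.3   0.09] rot [-0.      0.0021 -0.0006] q [-0.41 -0.15  1.71  0.    1.58 -1.78] F [ 0.2 -0.9 -4.6] M [-0.   -0.02 -0.02] op 18.8
t 9.3 tcp [ 518.5 -195.2  230.3] yaz 1.3712 slide cm [ 2.53 -0.3   0.09] in target axes [ 2.53 -0.3   0.09] rot [-0.      0.0021 -0.0006] q [-0.41 -0.15  1.71  0.    1.58 -1.78] F [ 0.2 -0.9 -4.6] M [-0.   -0.02 -0.02] op 18.8
-50 51 [  6.5620569   -3.64201569 -48.79658899]
-75 52 [  6.83808633  -3.63346663 -75.4014098 ]
-100 49 [   6.17119012   -2.86796415 -101.49436374]
well scene [ 523.65550529 -198.07031772   80.        ]
t 9.35 tcp [ 518.5 -195.2  230.3] yaz 1.3712 slide cm [ 2.53 -0.3   0.08] in target axes [ 2.53 -0.29  0.09] rot [-0.      0.0021 -0.0006] q [-0.41 -0.15  1.71  0.    1.58 -1.78] F [-0.7  0.  -4.1] M [0.02 0.03 0.02] op 18.4
```

View pics/s6.png

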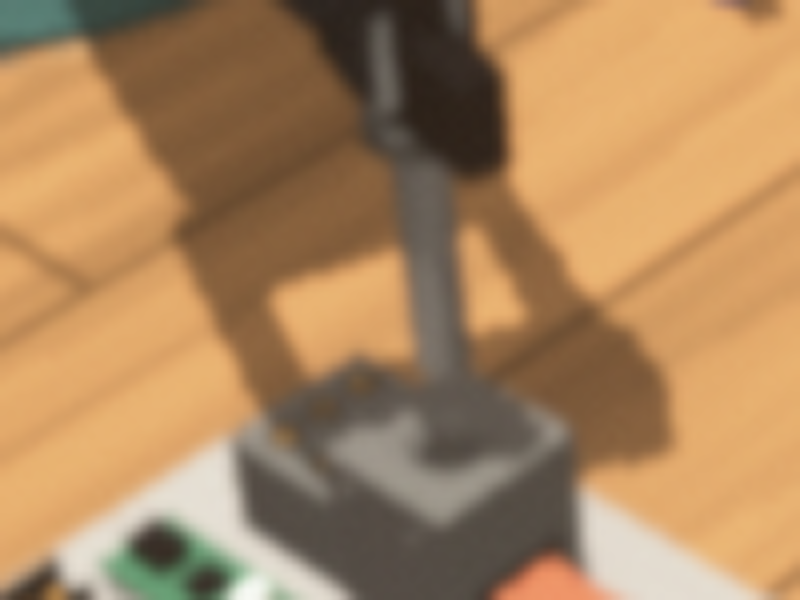

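The key is above the well and aligned within the funnel. I'll descend gently.

Emit:
servo_tool --targets '[{"slide": [0.5,-0.3,0.08],"delta_rot": [0,0.002,0],"jaw": 1},{"slide": [1.0,0,0],"delta_rot": [0,0,0],"jaw": 1},{"slide": [0.7,0,0],"delta_rot": [0,0,0],"jaw": 1},{"slide": [0.3,0,0],"delta_rot": [0,0,0],"jaw": 1},{"slide": [0,0,0],"delta_rot": [0,0,0],"jaw": 1}]'

```text
time_s: 9.9
tcp_pos: [518.8, -198.6, 203.2]
orientation: [1.202, 1.57, 1.002]
ft_force: [-0.0, 0.0, -4.3]
opening: 18.9
```

Run:
```python
from h import *
plan([518.8,-198.3,195])
```

```text
t 9.9 tcp [ 518.8 -198.6  203.2] yaz 1.3711 slide cm [ 0.82  0.03 -0.01] in target axes [ 0.82  0.03 -0.01] rot [-0.      0.0002 -0.0005] q [-0.41 -0.14  1.74  0.    1.54 -1.78] F [-0.   0.  -4.3] M [0.03 0.05 0.01] op 18.9
```

Emit:
servo_tool --targets '[{"slide": [0.3,0,0],"delta_rot": [0,0,0],"jaw": 1},{"slide": [0.3,0,0],"delta_rot": [0,0,0],"jaw": 1},{"slide": [0.3,0,0],"delta_rot": [0,0,0],"jaw": 1},{"slide": [0,0,0],"delta_rot": [0,0,0],"jaw": 1}]'

```text
time_s: 10.3
tcp_pos: [518.9, -198.6, 193.8]
orientation: [0.659, 1.57, 0.459]
ft_force: [0.0, -0.2, -3.9]
opening: 18.7
```

Run:
```python
from h import *
plan([518.8,-198.3,190])
```

```text
t 10.3 tcp [ 518.9 -198.6  193.8] yaz 1.3713 slide cm [ 0.38  0.03 -0.01] in target axes [ 0.38  0.03 -0.01] rot [-0.      0.0006 -0.0004] q [-0.41 -0.13  1.75  0.    1.52 -1.78] F [ 0.  -0.2 -3.9] M [-0.01 -0.    0.01] op 18.7
```

Emit:
servo_tool --targets '[{"slide": [0.2,0,0],"delta_rot": [0,0,0],"jaw": 1},{"slide": [0.2,0,0],"delta_rot": [0,0,0],"jaw": 1}]'

```text
time_s: 10.5
tcp_pos: [519.1, -198.6, 189.9]
orientation: [0.321, 1.57, 0.122]
ft_force: [-0.1, 1.0, -3.9]
opening: 18.7
```

Run:
```python
from h import *
plan([518.8,-198.3,185])
```

```text
t 10.5 tcp [ 519.1 -198.6  189.9] yaz 1.3713 slide cm [ 0.49  0.02 -0.03] in target axes [ 0.49  0.02 -0.03] rot [-0.      0.0012 -0.0004] q [-0.41 -0.13  1.75  0.    1.52 -1.78] F [-0.1  1.  -3.9] M [ 0.12 -0.09  0.  ] op 18.7
```

Emit:
servo_tool --targets '[{"slide": [0.2,0,0],"delta_rot": [0,0,0],"jaw": 1},{"slide": [0.2,0,0],"delta_rot": [0,0,0],"jaw": 1},{"slide": [0.2,0,0],"delta_rot": [0,0,0],"jaw": 1}]'

```text
time_s: 10.8
tcp_pos: [519.2, -198.6, 183.6]
orientation: [0.344, 1.569, 0.145]
ft_force: [-0.3, 1.5, -4.5]
opening: 18.7
```

Run:
```python
from h import *
plan([518.8,-198.3,175])
```

```text
t 10.8 tcp [ 519.2 -198.6  183.6] yaz 1.3713 slide cm [ 0.86  0.02 -0.04] in target axes [ 0.86  0.02 -0.04] rot [-0.      0.0015 -0.0006] q [-0.41 -0.13  1.76  0.    1.51 -1.78] F [-0.3  1.5 -4.5] M [ 0.08 -0.05  0.01] op 18.7
```

Emit:
servo_tool --targets '[{"slide": [0.2,0.03,-0.03],"delta_rot": [0,0,0],"jaw": 1},{"slide": [0.2,0,0],"delta_rot": [0,0,0],"jaw": 1},{"slide": [0.2,0,0],"delta_rot": [0,0,0],"jaw": 1},{"slide": [0.2,0,0],"delta_rot": [0,0,0],"jaw": 1},{"slide": [0.2,0,0],"delta_rot": [0,0,0],"jaw": 1},{"slide": [0.2,0,0],"delta_rot": [0,0,0],"jaw": 1},{"slide": [0.1,0,0],"delta_rot": [0,0,0],"jaw": 1}]'

```text
time_s: 11.5
tcp_pos: [518.8, -198.2, 169.1]
orientation: [0.335, 1.57, 0.135]
ft_force: [-0.1, -0.4, -4.4]
opening: 18.7
```

Run:
```python
from h import *
plan([518.8,-198.3,166])
```

```text
t 11.5 tcp [ 518.8 -198.2  169.1] yaz 1.3713 slide cm [ 0.31 -0.01  0.  ] in target axes [ 0.31 -0.01  0.  ] rot [-0.      0.0011 -0.0004] q [-0.41 -0.12  1.78  0.    1.48 -1.78] F [-0.1 -0.4 -4.4] M [-0.01  0.01  0.02] op 18.7
```

Small steps now, until it touches.

Emit:
servo_tool --targets '[{"slide": [0.1,0,0],"delta_rot": [0,0,0],"jaw": 1},{"slide": [0.1,0,0],"delta_rot": [0,0,0],"jaw": 1}]'

```text
time_s: 11.7
tcp_pos: [518.8, -198.2, 167.0]
orientation: [0.27, 1.57, 0.07]
ft_force: [1.3, -0.0, -4.4]
opening: 18.4
```

Emit:
servo_tool --targets '[{"slide": [0.08,0,0],"delta_rot": [0,0,0],"jaw": 1}]'

```text
time_s: 11.8
tcp_pos: [518.9, -198.3, 166.3]
orientation: [0.202, 1.569, 0.002]
ft_force: [-0.8, 0.2, 0.8]
opening: 18.7
```

Run:
```python
from h import *
plan([518.8,-198.3,166])
```

```text
t 11.8 tcp [ 518.9 -198.3  166.3] yaz 1.3713 slide cm [ 0.03 -0.   -0.01] in target axes [ 0.03 -0.   -0.01] rot [-0.      0.0015 -0.0003] q [-0.41 -0.12  1.78  0.    1.48 -1.78] F [-0.8  0.2  0.8] M [0.04 0.12 0.05] op 18.7
```

Contact is at TCP z 166.3, which is 31 mm down as expected. Now I'll feel round clockwise with a light push.

Emit:
servo_tool --targets '[{"slide": [0.06,0,0],"delta_rot": [0.06,0,0],"jaw": 1},{"slide": [0.06,0,0],"delta_rot": [0.06,0,0],"jaw": 1},{"slide": [0.06,0,0],"delta_rot": [0.06,0,0],"jaw": 1}]'

```text
time_s: 12.1
tcp_pos: [519.5, -198.5, 166.3]
orientation: [0.139, 1.567, -0.245]
ft_force: [-0.4, 0.8, 1.3]
opening: 18.7
```

Run:
```python
from h import *
plan([518.8,-198.3,154.6])
```

```text
t 12.1 tcp [ 519.5 -198.5  166.3] yaz 1.1864 slide cm [ 1.17 -0.01 -0.08] in target axes [ 1.17 -0.01 -0.07] rot [-0.      0.0041 -0.0006] q [-0.41 -0.12  1.78  0.    1.48 -1.6 ] F [-0.4  0.8  1.3] M [0.23 0.23 0.04] op 18.7
```

Emit:
servo_tool --targets '[{"slide": [0.06,0,-0.05],"delta_rot": [0.06,0.003,0],"jaw": 1},{"slide": [0.06,0,-0.02],"delta_rot": [0.06,0.002,0],"jaw": 1},{"slide": [0.06,0,-0.02],"delta_rot": [0.06,0.002,0],"jaw": 1}]'

```text
time_s: 12.4
tcp_pos: [519.5, -198.5, 166.4]
orientation: [1.358, 1.57, 0.786]
ft_force: [0.8, -0.1, -0.3]
opening: 19.0
```

Run:
```python
from h import *
plan([518.8,-198.3,154.6])
```

```text
t 12.4 tcp [ 519.5 -198.5  166.4] yaz 0.9987 slide cm [ 1.18 -0.03 -0.07] in target axes [ 1.18 -0.03 -0.07] rot [-0.      0.0003 -0.0012] q [-0.41 -0.12  1.78  0.    1.48 -1.41] F [ 0.8 -0.1 -0.3] M [-0.04  0.01  0.27] op 19.0
```

Emit:
servo_tool --targets '[{"slide": [0.08,0,0],"delta_rot": [0.06,0,0],"jaw": 1},{"slide": [0.08,0,0],"delta_rot": [0.06,0,0],"jaw": 1}]'

```text
time_s: 12.6
tcp_pos: [520.0, -198.7, 166.3]
orientation: [0.702, 1.568, 0.005]
ft_force: [-1.5, 1.4, 2.2]
opening: 18.8
```

Run:
```python
from h import *
plan([518.8,-198.3,154.6])
```

```text
t 12.6 tcp [ 520.  -198.7  166.3] yaz 0.8736 slide cm [ 1.17 -0.05 -0.12] in target axes [ 1.17 -0.05 -0.12] rot [-0.      0.0021 -0.0018] q [-0.41 -0.12  1.78  0.    1.48 -1.29] F [-1.5  1.4  2.2] M [0.21 0.52 0.24] op 18.8
```

Emit:
servo_tool --targets '[{"slide": [0.07,-0.03,-0.08],"delta_rot": [0.05,0.002,-0.002],"jaw": 1},{"slide": [0.07,0,-0.02],"delta_rot": [0.06,0,0],"jaw": 1}]'

```text
time_s: 12.8
tcp_pos: [519.6, -198.5, 166.3]
orientation: [0.299, 1.569, -0.513]
ft_force: [0.3, 0.3, -0.1]
opening: 18.6
```

Run:
```python
from h import *
plan([518.8,-198.3,154.6])
```

```text
t 12.8 tcp [ 519.6 -198.5  166.3] yaz 0.7588 slide cm [ 1.17 -0.05 -0.07] in target axes [ 1.17 -0.05 -0.07] rot [-0.      0.0022 -0.0007] q [-0.41 -0.12  1.78 -0.    1.48 -1.17] F [ 0.3  0.3 -0.1] M [0.15 0.08 0.19] op 18.6
```

Emit:
servo_tool --targets '[{"slide": [0.08,-0.02,-0.03],"delta_rot": [0.06,0.002,0],"jaw": 1},{"slide": [0.08,0,-0.02],"delta_rot": [0.06,0,0],"jaw": 1}]'

```text
time_s: 13.0
tcp_pos: [519.6, -198.4, 165.9]
orientation: [0.785, 1.568, -0.152]
ft_force: [-0.2, 2.1, -1.8]
opening: 18.5
```

Run:
```python
from h import *
plan([518.8,-198.3,154.6])
```

```text
t 13.0 tcp [ 519.6 -198.4  165.9] yaz 0.6337 slide cm [ 1.13 -0.06 -0.06] in target axes [ 1.13 -0.06 -0.06] rot [-0.      0.0018 -0.0018] q [-0.41 -0.12  1.78  0.    1.48 -1.04] F [-0.2  2.1 -1.8] M [ 0.05  0.04 -0.14] op 18.5
```

Emit:
servo_tool --targets '[{"slide": [0.1,0,0],"delta_rot": [0,0.001,0],"jaw": 1},{"slide": [0.1,0,0],"delta_rot": [0,0,0],"jaw": 1}]'

```text
time_s: 13.2
tcp_pos: [519.4, -198.4, 163.8]
orientation: [1.321, 1.569, 0.384]
ft_force: [-0.3, 0.7, -4.9]
opening: 18.7
```

Run:
```python
from h import *
plan([518.8,-198.3,154.6])
```

```text
t 13.2 tcp [ 519.4 -198.4  163.8] yaz 0.6342 slide cm [ 0.92 -0.05 -0.04] in target axes [ 0.92 -0.05 -0.04] rot [-0.      0.0004 -0.0015] q [-0.41 -0.12  1.79  0.    1.47 -1.05] F [-0.3  0.7 -4.9] M [ 0.18  0.31 -0.15] op 18.7
```

It's dropping in, so I'll follow it down.

Emit:
servo_tool --targets '[{"slide": [0.15,0,0],"delta_rot": [0.02,0,0],"jaw": 1},{"slide": [0.15,0,0],"delta_rot": [0.02,0,0],"jaw": 1},{"slide": [0.15,0,0],"delta_rot": [0,0,0],"jaw": 1},{"slide": [0.15,0,0],"delta_rot": [0,0,0],"jaw": 1}]'

```text
time_s: 13.6
tcp_pos: [519.4, -198.4, 156.9]
orientation: [1.506, 1.569, 0.528]
ft_force: [-0.5, -0.5, -3.6]
opening: 18.7
```

Run:
```python
from h import *
plan([518.8,-198.3,154.6])
```

```text
t 13.6 tcp [ 519.4 -198.4  156.9] yaz 0.5936 slide cm [ 0.23 -0.04 -0.04] in target axes [ 0.23 -0.04 -0.04] rot [-0.      0.0001 -0.0013] q [-0.41 -0.12  1.79  0.    1.46 -1.01] F [-0.5 -0.5 -3.6] M [ 0.01  0.06 -0.26] op 18.7
```

Emit:
servo_tool --targets '[{"slide": [0.12,0,0],"delta_rot": [0,0,0],"jaw": 1},{"slide": [0.08,0,0],"delta_rot": [0,0,0],"jaw": 1}]'

```text
time_s: 13.8
tcp_pos: [519.4, -198.4, 154.6]
orientation: [1.59, 1.57, 0.613]
ft_force: [0.8, 0.5, -4.6]
opening: 18.9
```

Emit:
servo_tool --targets '[{"slide": [0.05,0,0],"delta_rot": [0,0,0],"jaw": 1}]'

```text
time_s: 13.9
tcp_pos: [519.6, -198.5, 154.5]
orientation: [1.202, 1.569, 0.225]
ft_force: [-0.5, -0.0, 3.2]
opening: 18.7
```

Run:
```python
from h import *
plan([518.8,-198.3,154.6])
```

```text
t 13.9 tcp [ 519.6 -198.5  154.5] yaz 0.5942 slide cm [-0.01 -0.05 -0.06] in target axes [-0.01 -0.05 -0.06] rot [-0.      0.0006 -0.0016] q [-0.41 -0.11  1.8   0.    1.46 -1.01] F [-0.5 -0.   3.2] M [ 0.11  0.32 -0.13] op 18.7
```

Home at TCP z 154.5, i.e. 42.8 mm down. I'll dwell, then turn clockwise while watching the moment.

Emit:
servo_tool --targets '[{"slide": [-0.04,-0.02,-0.03],"delta_rot": [0,0,0],"jaw": 1},{"slide": [0,0,0],"delta_rot": [0,0,0],"jaw": 1},{"slide": [0,0,0],"delta_rot": [0,0,0],"jaw": 1},{"slide": [0,0,0],"delta_rot": [0,0,0],"jaw": 1}]'

```text
time_s: 14.3
tcp_pos: [519.2, -198.3, 154.8]
orientation: [1.227, 1.569, 0.25]
ft_force: [1.0, 0.2, -4.5]
opening: 18.7
```

Run:
```python
from h import *
plan([519.2,-198.3,154.6])
```

```text
t 14.3 tcp [ 519.2 -198.3  154.8] yaz 0.5943 slide cm [0.02 0.   0.  ] in target axes [0.02 0.   0.  ] rot [-0.      0.0006 -0.0016] q [-0.41 -0.11  1.8   0.    1.46 -1.01] F [ 1.   0.2 -4.5] M [-0.04  0.   -0.24] op 18.7
```

Emit:
servo_tool --targets '[{"slide": [0,0,0],"delta_rot": [0.06,0,0],"jaw": 1},{"slide": [0,0,0],"delta_rot": [0.06,0,0],"jaw": 1},{"slide": [0,0,0],"delta_rot": [0.06,0,0],"jaw": 1}]'

```text
time_s: 14.6
tcp_pos: [519.1, -198.2, 154.5]
orientation: [1.708, 1.569, 0.547]
ft_force: [-0.2, 0.7, -2.5]
opening: 18.7
```

Run:
```python
from h import *
plan([519.2,-198.3,154.6])
```

```text
t 14.6 tcp [ 519.1 -198.2  154.5] yaz 0.4094 slide cm [-0.01  0.01  0.01] in target axes [-0.01  0.01  0.01] rot [ 0.     -0.0002 -0.0015] q [-0.41 -0.11  1.8   0.    1.46 -0.82] F [-0.2  0.7 -2.5] M [ 0.19  0.16 -0.08] op 18.7
```

Emit:
servo_tool --targets '[{"slide": [0,0,0],"delta_rot": [0.06,0,0],"jaw": 1},{"slide": [0,0,0],"delta_rot": [0.06,0,0],"jaw": 1}]'

```text
time_s: 14.8
tcp_pos: [519.0, -198.1, 154.6]
orientation: [2.009, 1.569, 0.723]
ft_force: [0.3, 0.3, -3.4]
opening: 18.7
```

Run:
```python
from h import *
plan([519.2,-198.3,154.6])
```

```text
t 14.8 tcp [ 519.  -198.1  154.6] yaz 0.2843 slide cm [-0.    0.01  0.02] in target axes [-0.    0.01  0.02] rot [ 0.     -0.0006 -0.0012] q [-0.41 -0.11  1.8   0.    1.46 -0.7 ] F [ 0.3  0.3 -3.4] M [0.06 0.13 0.19] op 18.7
```

Emit:
servo_tool --targets '[{"slide": [0,0,0],"delta_rot": [0.06,0,0],"jaw": 1},{"slide": [0,0,0],"delta_rot": [0.06,0,0],"jaw": 1}]'

```text
time_s: 15.0
tcp_pos: [519.0, -198.1, 154.6]
orientation: [2.236, 1.57, 0.825]
ft_force: [-0.5, 0.2, -3.9]
opening: 18.5
```

Run:
```python
from h import *
plan([519.2,-198.3,154.6])
```

```text
t 15.0 tcp [ 519.  -198.1  154.6] yaz 0.1594 slide cm [-0.    0.02  0.02] in target axes [-0.    0.02  0.02] rot [ 0.     -0.0008 -0.001 ] q [-0.41 -0.11  1.8   0.    1.46 -0.57] F [-0.5  0.2 -3.9] M [-0.01  0.16  0.21] op 18.5
```

Emit:
servo_tool --targets '[{"slide": [0,0,0],"delta_rot": [0.05,0,0],"jaw": 1},{"slide": [0,0,0],"delta_rot": [0.05,0,0],"jaw": 1}]'

```text
time_s: 15.2
tcp_pos: [518.9, -198.1, 154.6]
orientation: [2.451, 1.57, 0.935]
ft_force: [-0.9, 0.3, -3.2]
opening: 18.6
```

Run:
```python
from h import *
plan([519.2,-198.3,154.6])
```

```text
t 15.2 tcp [ 518.9 -198.1  154.6] yaz 0.0548 slide cm [-0.    0.03  0.02] in target axes [-0.    0.03  0.02] rot [ 0.     -0.0009 -0.0008] q [-0.41 -0.11  1.8   0.    1.46 -0.47] F [-0.9  0.3 -3.2] M [-0.05  0.08  0.  ] op 18.6
```

Emit:
servo_tool --targets '[{"slide": [0,0,0],"delta_rot": [0.05,0,0],"jaw": 1},{"slide": [0,0,0],"delta_rot": [0.05,0,0],"jaw": 1}]'

```text
time_s: 15.4
tcp_pos: [518.9, -198.1, 154.6]
orientation: [2.698, 1.57, 1.078]
ft_force: [-0.8, -0.8, -2.8]
opening: 19.0
```

Run:
```python
from h import *
plan([519.2,-198.3,154.6])
```

```text
t 15.4 tcp [ 518.9 -198.1  154.6] yaz -0.0494 slide cm [-0.    0.04  0.02] in target axes [-0.    0.04  0.02] rot [ 0.     -0.001  -0.0005] q [-0.41 -0.11  1.8   0.    1.46 -0.36] F [-0.8 -0.8 -2.8] M [ 0.05  0.05 -0.13] op 19.0
```

Emit:
servo_tool --targets '[{"slide": [0,0,0],"delta_rot": [0,0,0],"jaw": 1},{"slide": [0,0,0],"delta_rot": [0,0,0],"jaw": 1}]'

```text
time_s: 15.6
tcp_pos: [518.9, -198.0, 154.6]
orientation: [2.718, 1.57, 1.098]
ft_force: [0.2, 0.2, -3.1]
opening: 19.1
```

Run:
```python
from h import *
for i in range(4):
    plan([519.2,-198.3,154.6]); s=r.read_state(); print(s['effort'].round(2)); r.grab_frame('wrist')
```

```text
t 15.6 tcp [ 518.9 -198.   154.6] yaz -0.0489 slide cm [-0.    0.03  0.02] in target axes [-0.    0.03  0.02] rot [ 0.     -0.001  -0.0005] q [-0.41 -0.11  1.8   0.    1.46 -0.36] F [ 0.2  0.2 -3.1] M [ 0.05  0.06 -0.14] op 19.1
[-4.000e-02 -5.399e+01 -6.406e+01  2.000e-02 -9.000e-02  2.400e-01]
t 15.65 tcp [ 518.9 -198.1  154.6] yaz -0.049 slide cm [-0.    0.03  0.02] in target axes [-0.    0.03  0.02] rot [ 0.     -0.001  -0.0005] q [-0.41 -0.11  1.8   0.    1.46 -0.36] F [-0.7 -0.5 -3.8] M [-0.02  0.09 -0.07] op 18.7
[-4.000e-02 -5.399e+01 -6.406e+01  2.000e-02 -9.000e-02  7.000e-02]
t 15.7 tcp [ 518.9 -198.1  154.6] yaz -0.0491 slide cm [-0.    0.03  0.02] in target axes [-0.    0.03  0.02] rot [ 0.     -0.001  -0.0004] q [-0.41 -0.11  1.8   0.    1.46 -0.36] F [-0.2 -0.  -3.3] M [-0.04  0.05  0.01] op 18.7
[-4.000e-02 -5.399e+01 -6.406e+01  2.000e-02 -1.000e-01  5.000e-02]
t 15.75 tcp [ 518.9 -198.1  154.5] yaz -0.0493 slide cm [-0.01  0.03  0.02] in target axes [-0.01  0.03  0.02] rot [ 0.     -0.001  -0.0004] q [-0.41 -0.11  1.8   0.    1.46 -0.36] F [-0.6  1.  -2.8] M [ 0.    0.09 -0.  ] op 18.7
[-4.000e-02 -5.398e+01 -6.406e+01  2.000e-02 -1.000e-01  1.000e-02]
```

Emit:
servo_tool --targets '[{"slide": [0,0,0],"delta_rot": [0.05,0,0],"jaw": 1},{"slide": [0,0,0],"delta_rot": [0.05,0,0],"jaw": 1},{"slide": [0,0,0],"delta_rot": [0.05,0,0],"jaw": 1}]'

```text
time_s: 16.1
tcp_pos: [518.8, -198.0, 154.5]
orientation: [3.057, 1.57, 1.284]
ft_force: [0.1, 0.8, -3.1]
opening: 18.8
```

Run:
```python
from h import *
plan([519.2,-198.3,154.6])
```

```text
t 16.1 tcp [ 518.8 -198.   154.5] yaz -0.2018 slide cm [-0.01  0.04  0.02] in target axes [-0.01  0.04  0.02] rot [ 0.     -0.0011 -0.0001] q [-0.41 -0.11  1.8   0.    1.46 -0.21] F [ 0.1  0.8 -3.1] M [-0.    0.11 -0.06] op 18.8
```

Emit:
servo_tool --targets '[{"slide": [0,0,0],"delta_rot": [0.05,0,0],"jaw": 1},{"slide": [0,0,0],"delta_rot": [0.05,0,0],"jaw": 1}]'

```text
time_s: 16.3
tcp_pos: [518.8, -198.0, 154.6]
orientation: [-3.114, 1.57, 1.293]
ft_force: [-0.1, 0.8, -3.3]
opening: 18.9
```

Run:
```python
from h import *
plan([519.2,-198.3,154.6])
```

```text
t 16.3 tcp [ 518.8 -198.   154.6] yaz -0.3048 slide cm [-0.    0.05  0.02] in target axes [-0.    0.05  0.02] rot [-0.     -0.0011  0.    ] q [-0.41 -0.11  1.8   0.    1.46 -0.11] F [-0.1  0.8 -3.3] M [0.02 0.1  0.14] op 18.9
```

Emit:
servo_tool --targets '[{"slide": [0,0,0],"delta_rot": [0.05,0,0],"jaw": 1}]'

```text
time_s: 16.4
tcp_pos: [518.8, -198.0, 154.6]
orientation: [-3.032, 1.57, 1.324]
ft_force: [0.1, -0.3, -3.1]
opening: 18.7
```

Run:
```python
from h import *
plan([519.2,-198.3,154.6])
```

```text
t 16.4 tcp [ 518.8 -198.   154.6] yaz -0.3561 slide cm [-0.    0.05  0.01] in target axes [-0.    0.05  0.01] rot [-0.     -0.0011  0.0001] q [-0.41 -0.11  1.8   0.    1.46 -0.06] F [ 0.1 -0.3 -3.1] M [0.1  0.14 0.19] op 18.7
```

Emit:
servo_tool --targets '[{"slide": [0,0,0],"delta_rot": [0.04,0,0],"jaw": 1}]'

```text
time_s: 16.5
tcp_pos: [518.8, -198.0, 154.6]
orientation: [-2.901, 1.57, 1.414]
ft_force: [0.3, -0.8, -4.0]
opening: 18.5
```

Run:
```python
from h import *
for i in range(4):
    plan([519.2,-198.3,154.6]); s=r.read_state(); print(s['effort'].round(2)[5]); r.grab_frame('wrist')
```

```text
t 16.5 tcp [ 518.8 -198.   154.6] yaz -0.3973 slide cm [-0.    0.05  0.01] in target axes [-0.    0.05  0.01] rot [-0.     -0.001   0.0003] q [-0.41 -0.11  1.8   0.    1.46 -0.01] F [ 0.3 -0.8 -4. ] M [0.02 0.11 0.41] op 18.5
-0.44
t 16.55 tcp [ 518.8 -198.   154.6] yaz -0.3996 slide cm [-0.    0.05  0.01] in target axes [-0.    0.05  0.01] rot [-0.     -0.001   0.0002] q [-0.41 -0.11  1.8   0.    1.46 -0.01] F [ 1.  -0.4 -3.7] M [-0.02  0.2   0.46] op 18.8
-0.4
t 16.6 tcp [ 518.8 -198.   154.6] yaz -0.396 slide cm [-0.    0.05  0.01] in target axes [-0.    0.05  0.01] rot [-0.     -0.001   0.0002] q [-0.41 -0.11  1.8   0.    1.46 -0.02] F [-1.1  0.2 -2.6] M [0.05 0.15 0.43] op 18.6
1.47
t 16.65 tcp [ 518.8 -198.   154.6] yaz -0.3946 slide cm [-0.    0.05  0.01] in target axes [-0.    0.05  0.01] rot [-0.     -0.001   0.0003] q [-0.41 -0.11  1.8   0.    1.46 -0.02] F [ 0.   0.9 -2.8] M [-0.01  0.11  0.42] op 18.8
0.93
```

The moment holds steady at 0.42 N m, so the screw is firmly tight. I'll back off into the slack, only until the torque is gone.

Emit:
servo_tool --targets '[{"slide": [0,0,0],"delta_rot": [0,0,0],"jaw": 1},{"slide": [0,0,0],"delta_rot": [-0.05,0,0],"jaw": 1},{"slide": [0,0,0],"delta_rot": [-0.05,0,0],"jaw": 1},{"slide": [0,0,0],"delta_rot": [-0.05,0,0],"jaw": 1},{"slide": [0,0,0],"delta_rot": [0,0,0],"jaw": 1},{"slide": [0,0,0],"delta_rot": [0,0,0],"jaw": 1}]'

```text
time_s: 17.3
tcp_pos: [518.8, -198.0, 154.6]
orientation: [3.082, 1.57, 1.275]
ft_force: [0.7, -0.7, -3.5]
opening: 18.6
```

Run:
```python
from h import *
for i in range(3):
    plan([519.2,-198.3,154.6]); s=r.read_state(); print(s['effort'].round(2)[5]); r.grab_frame('wrist')
```

```text
t 17.3 tcp [ 518.8 -198.   154.6] yaz -0.2353 slide cm [-0.    0.04  0.02] in target axes [-0.    0.04  0.02] rot [ 0.     -0.0011 -0.0001] q [-0.41 -0.11  1.8   0.    1.46 -0.18] F [ 0.7 -0.7 -3.5] M [0.   0.13 0.07] op 18.6
-0.12
t 17.35 tcp [ 518.8 -198.   154.6] yaz -0.2353 slide cm [-0.    0.04  0.02] in target axes [-0.    0.04  0.02] rot [ 0.     -0.0011 -0.0001] q [-0.41 -0.11  1.8   0.    1.46 -0.18] F [-0.4  0.8 -3.8] M [0.05 0.08 0.14] op 18.8
0.06
t 17.4 tcp [ 518.8 -198.   154.6] yaz -0.2353 slide cm [-0.    0.05  0.02] in target axes [-0.    0.05  0.02] rot [ 0.     -0.0011 -0.    ] q [-0.41 -0.11  1.8   0.    1.46 -0.18] F [-1.5  0.7 -3.2] M [0.04 0.12 0.08] op 18.6
0.05
```

Emit:
servo_tool --targets '[{"slide": [0,0,0],"delta_rot": [-0.04,0,0],"jaw": 1},{"slide": [0,0,0],"delta_rot": [-0.03,0,0],"jaw": 1},{"slide": [0,0,0],"delta_rot": [0,0,0],"jaw": 1}]'

```text
time_s: 17.75
tcp_pos: [518.8, -198.1, 154.6]
orientation: [3.012, 1.57, 1.277]
ft_force: [-0.3, 1.0, -3.4]
opening: 18.6
```

Run:
```python
from h import *
for i in range(2):
    plan([519.2,-198.3,154.6]); s=r.read_state(); print(s['effort'].round(2)[5]); r.grab_frame('wrist')
```

```text
t 17.75 tcp [ 518.8 -198.1  154.6] yaz -0.1642 slide cm [-0.    0.04  0.02] in target axes [-0.    0.04  0.02] rot [ 0.     -0.0011 -0.0001] q [-0.41 -0.11  1.8   0.    1.46 -0.25] F [-0.3  1.  -3.4] M [ 0.03  0.   -0.02] op 18.6
-0.66
t 17.8 tcp [ 518.8 -198.   154.6] yaz -0.1652 slide cm [-0.    0.04  0.02] in target axes [-0.    0.04  0.02] rot [ 0.     -0.0011 -0.0001] q [-0.41 -0.11  1.8   0.    1.46 -0.25] F [ 0.1 -0.5 -2.7] M [ 0.    0.03 -0.03] op 18.6
-0.32
```

Emit:
servo_tool --targets '[{"slide": [-0.3,0,0],"delta_rot": [0,0,0],"jaw": 1},{"slide": [-0.5,0,0],"delta_rot": [0,0,0],"jaw": 1},{"slide": [-0.5,0,0],"delta_rot": [0,0,0],"jaw": 1},{"slide": [-0.5,0,0],"delta_rot": [0,0,0],"jaw": 1}]'

```text
time_s: 18.25
tcp_pos: [518.7, -198.0, 173.4]
orientation: [-2.75, 1.569, 1.795]
ft_force: [-0.6, -0.0, -4.0]
opening: 18.7
```

Run:
```python
from h import *
plan([518.8,-198.3,265])
```

```text
t 18.25 tcp [ 518.7 -198.   173.4] yaz -0.1673 slide cm [-9.16  0.01  0.02] in target axes [-9.16  0.02  0.03] rot [-0.     -0.0012  0.0005] q [-0.41 -0.12  1.78  0.    1.49 -0.24] F [-0.6 -0.  -4. ] M [ 0.01 -0.04 -0.01] op 18.7
```

Emit:
servo_tool --targets '[{"slide": [-0.8,0,0],"delta_rot": [0,0,0],"jaw": 1},{"slide": [-1.2,0,0],"delta_rot": [0,0,0],"jaw": 1},{"slide": [-1.5,0,0],"delta_rot": [0,0,0],"jaw": 1},{"slide": [-1.8,0,0],"delta_rot": [0,0,0],"jaw": 1},{"slide": [-1.8,0,0],"delta_rot": [0,0,0],"jaw": 1},{"slide": [-1.2,0,0],"delta_rot": [0,0,0],"jaw": 1},{"slide": [0,0,0],"delta_rot": [0,0,0],"jaw": 1}]'

```text
time_s: 18.95
tcp_pos: [518.9, -198.2, 266.8]
orientation: [1.634, 1.567, -0.104]
ft_force: [0.3, 0.1, -4.5]
opening: 18.8
```

Run:
```python
from h import *
plan([461.4,130,265],1.364)
```

```text
t 18.95 tcp [ 518.9 -198.2  266.8] yaz -0.1675 slide cm [  0.15 -11.15 -31.41] in target axes [  0.18  30.94 -12.37] rot [-1.5315  0.0025 -0.003 ] q [-0.41 -0.15  1.65  0.    1.64 -0.24] F [ 0.3  0.1 -4.5] M [-0.04  0.05 -0.  ] op 18.8
```

Emit:
servo_tool --targets '[{"slide": [0,0,0],"delta_rot": [-0.14,0,0],"jaw": 1},{"slide": [0,0,0],"delta_rot": [-0.14,0,0],"jaw": 1},{"slide": [0,0,0],"delta_rot": [-0.14,0,0],"jaw": 1},{"slide": [0,0,0],"delta_rot": [-0.14,0,0],"jaw": 1},{"slide": [0,0,0],"delta_rot": [-0.14,0,0],"jaw": 1},{"slide": [0,0,0],"delta_rot": [-0.14,0,0],"jaw": 1},{"slide": [0,0,0],"delta_rot": [-0.14,0,0],"jaw": 1},{"slide": [0,0,0],"delta_rot": [-0.14,0,0],"jaw": 1},{"slide": [0,0,0],"delta_rot": [-0.14,0,0],"jaw": 1},{"slide": [0,0,0],"delta_rot": [-0.14,0,0],"jaw": 1},{"slide": [0,0,0],"delta_rot": [-0.1,0,0],"jaw": 1},{"slide": [0,0,0],"delta_rot": [0,0,0],"jaw": 1}]'

```text
time_s: 20.15
tcp_pos: [517.5, -197.6, 260.5]
orientation: [2.685, 1.566, 2.508]
ft_force: [0.1, -0.0, -4.3]
opening: 18.5
```

Run:
```python
from h import *
plan([461.4,162,265],1.364)
```

```text
t 20.15 tcp [ 517.5 -197.6  260.5] yaz 1.3938 slide cm [ -0.33  34.41 -11.86] in target axes [ -0.45  34.04 -12.88] rot [ 0.0298 -0.0044 -0.0021] q [-0.41 -0.15  1.66  0.    1.64 -1.81] F [ 0.1 -0.  -4.3] M [0.04 0.02 0.  ] op 18.5
```

Emit:
servo_tool --targets '[{"slide": [-0.3,2.5,-0.8],"delta_rot": [0.03,-0.004,-0.002],"jaw": 1},{"slide": [-0.1,4.1,-1.5],"delta_rot": [0,0,0],"jaw": 1},{"slide": [-0.1,4.1,-1.5],"delta_rot": [0,0,0],"jaw": 1},{"slide": [-0.1,4.1,-1.5],"delta_rot": [0,0,0],"jaw": 1},{"slide": [-0.1,4.1,-1.5],"delta_rot": [0,0,0],"jaw": 1},{"slide": [-0.1,4.1,-1.5],"delta_rot": [0,0,0],"jaw": 1},{"slide": [-0.1,4.1,-1.5],"delta_rot": [0,0,0],"jaw": 1},{"slide": [0,3.0,-1.2],"delta_rot": [0,0,0],"jaw": 1},{"slide": [0,1.5,-0.6],"delta_rot": [0,0,0],"jaw": 1},{"slide": [0,0,0],"delta_rot": [0,0,0],"jaw": 1},{"slide": [0,0,0],"delta_rot": [0,0,0],"jaw": 1}]'

```text
time_s: 21.25
tcp_pos: [469.2, 147.9, 265.7]
orientation: [-3.117, 1.566, 2.917]
ft_force: [0.6, -1.0, -4.5]
opening: 19.0
```

Run:
```python
from h import *
plan([461.4,162,250],1.364)
f=r.grab_frame('wrist'); save(f,'w7.png')
```

```text
t 21.25 tcp [469.2 147.9 265.7] yaz 1.3221 slide cm [ 1.58  1.17 -1.1 ] in target axes [ 1.57  1.21 -1.05] rot [-0.0419 -0.0048  0.    ] q [ 0.25 -0.29  1.77  0.    1.67 -1.07] F [ 0.6 -1.  -4.5] M [-0.01 -0.03 -0.01] op 19.0
```

View pics/w7.png

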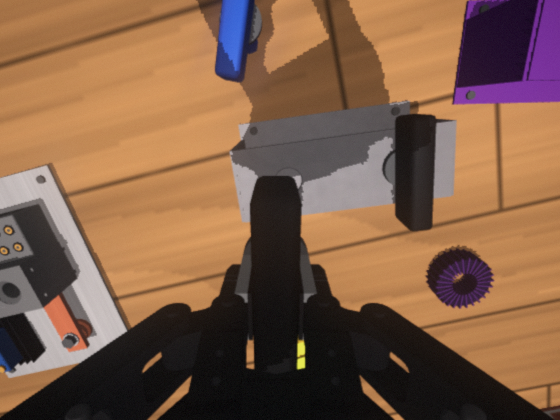

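Run:
```python
from h import *
f=r.grab_frame('wrist')
cv2.imwrite('pics/w7z.png',cv2.resize(f['img'][120:230,220:360],None,fx=5,fy=5,interpolation=cv2.INTER_CUBIC)[:,:,::-1])
print(proj(f,np.array([460.5,161.5,112])), [ray_at_z(f,u,v,112) for u,v in((275,172),(301,172))])
t=r.grab_frame('top')
cv2.imwrite('pics/t7z.png',cv2.resize(t['img'][200:270,160:260],None,fx=7,fy=7,interpolation=cv2.INTER_CUBIC)[:,:,::-1])
print(proj(t,np.array([460.5,161.5,112])))
```

```text
(np.float64(287.78269030010154), np.float64(180.16534242562892)) [array([449.73784185, 151.51325075, 112.        ]), array([455.85041235, 175.62275281, 112.        ])]
(np.float64(222.9804822977171), np.float64(238.6576405103955))
```

View pics/w7z.png

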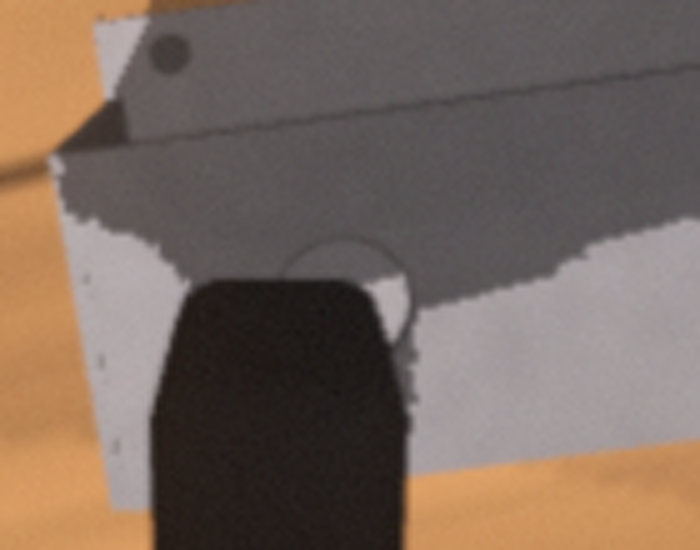

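The hole's arc is visible at centre ≈(289,180.5), so the hole is at about (460.4, 162.5). I'll align the TCP to (461, 162.3).

Emit:
servo_tool --targets '[{"slide": [0.3,0.7,-0.6],"delta_rot": [-0.03,-0.004,0],"jaw": 1},{"slide": [0,0.5,-0.4],"delta_rot": [-0.01,0,0],"jaw": 1},{"slide": [0,0,0],"delta_rot": [0,0,0],"jaw": 1},{"slide": [0,0,0],"delta_rot": [0,0,0],"jaw": 1},{"slide": [0,0,0],"delta_rot": [0,0,0],"jaw": 1}]'

```text
time_s: 21.9
tcp_pos: [462.3, 160.6, 262.5]
orientation: [-2.89, 1.571, -3.099]
ft_force: [-0.4, 0.7, -4.3]
opening: 18.5
```

Run:
```python
from h import *
plan([461,162.3,240],1.364)
```

```text
t 21.9 tcp [462.3 160.6 262.5] yaz 1.3615 slide cm [ 2.25  0.14 -0.16] in target axes [ 2.25  0.14 -0.16] rot [-0.0025 -0.0003  0.0001] q [ 0.28 -0.3   1.78  0.    1.66 -1.08] F [-0.4  0.7 -4.3] M [-0.    0.04 -0.02] op 18.5
```

Emit:
servo_tool --targets '[{"slide": [0.5,0.14,-0.15],"delta_rot": [-0.002,0,0],"jaw": 1},{"slide": [0.8,0,0],"delta_rot": [0,0,0],"jaw": 1},{"slide": [0.6,0,0],"delta_rot": [0,0,0],"jaw": 1},{"slide": [0.2,0,0],"delta_rot": [0,0,0],"jaw": 1},{"slide": [0,0,0],"delta_rot": [0,0,0],"jaw": 1}]'

```text
time_s: 22.4
tcp_pos: [461.0, 162.1, 239.0]
orientation: [-2.62, 1.57, -2.828]
ft_force: [-0.0, -0.4, -4.0]
opening: 18.4
```

Run:
```python
from h import *
plan([461,162.3,225],1.364)
```

```text
t 22.4 tcp [461.  162.1 239. ] yaz 1.363 slide cm [ 1.4   0.02 -0.  ] in target axes [ 1.4   0.02 -0.  ] rot [-0.001  -0.001   0.0006] q [ 0.29 -0.3   1.82 -0.    1.63 -1.08] F [-0.  -0.4 -4. ] M [-0.    0.02 -0.06] op 18.4
```

Emit:
servo_tool --targets '[{"slide": [0.4,0,0],"delta_rot": [0,0,0],"jaw": 1},{"slide": [0.4,0,0],"delta_rot": [0,0,0],"jaw": 1},{"slide": [0.3,0,0],"delta_rot": [0,0,0],"jaw": 1},{"slide": [0.3,0,0],"delta_rot": [0,0,0],"jaw": 1}]'

```text
time_s: 22.8
tcp_pos: [461.2, 162.1, 224.4]
orientation: [-2.496, 1.57, -2.704]
ft_force: [-0.3, 0.7, -4.8]
opening: 18.7
```

Run:
```python
from h import *
plan([461,162.3,215],1.364)
```

```text
t 22.8 tcp [461.2 162.1 224.4] yaz 1.3629 slide cm [ 0.94  0.01 -0.02] in target axes [ 0.94  0.01 -0.02] rot [-0.0011 -0.0003  0.0002] q [ 0.29 -0.3   1.84 -0.    1.6  -1.08] F [-0.3  0.7 -4.8] M [ 0.02 -0.03 -0.03] op 18.7
```

Emit:
servo_tool --targets '[{"slide": [0.8,0,0],"delta_rot": [0,0,0],"jaw": 1},{"slide": [1.0,0,0],"delta_rot": [0,0,0],"jaw": 1},{"slide": [1.0,0,0],"delta_rot": [0,0,0],"jaw": 1},{"slide": [1.0,0,0],"delta_rot": [0,0,0],"jaw": 1}]'

```text
time_s: 23.2
tcp_pos: [461.3, 162.1, 183.8]
orientation: [0.406, 1.57, 0.198]
ft_force: [0.7, -0.3, -4.0]
opening: 18.9
```

Run:
```python
from h import *
plan([461,162.3,140],1.364)
```

```text
t 23.2 tcp [461.3 162.1 183.8] yaz 1.3629 slide cm [ 4.38  0.01 -0.04] in target axes [ 4.38  0.01 -0.04] rot [-0.0011  0.0005 -0.0002] q [ 0.29 -0.28  1.89 -0.    1.53 -1.08] F [ 0.7 -0.3 -4. ] M [-0.04  0.03 -0.03] op 18.9
```

Emit:
servo_tool --targets '[{"slide": [1.0,0,-0.02],"delta_rot": [0,0,0],"jaw": 1},{"slide": [1.0,0,0],"delta_rot": [0,0,0],"jaw": 1},{"slide": [1.0,0,0],"delta_rot": [0,0,0],"jaw": 1},{"slide": [0.8,0,0],"delta_rot": [0,0,0],"jaw": 1},{"slide": [0.3,0,0],"delta_rot": [0,0,0],"jaw": 1},{"slide": [0.2,0,0],"delta_rot": [0,0,0],"jaw": 1},{"slide": [0,0,0],"delta_rot": [0,0,0],"jaw": 1}]'

```text
time_s: 23.9
tcp_pos: [460.3, 161.9, 134.6]
orientation: [-2.617, 1.568, -2.825]
ft_force: [-1.1, -0.3, -4.4]
opening: 18.4
```

Run:
```python
from h import *
plan([461,162.3,129.4],1.364)
```

```text
t 23.9 tcp [460.3 161.9 134.6] yaz 1.3629 slide cm [0.52 0.05 0.06] in target axes [0.52 0.05 0.06] rot [-0.0011 -0.0021  0.0012] q [ 0.29 -0.26  1.95 -0.    1.45 -1.08] F [-1.1 -0.3 -4.4] M [ 0.01  0.01 -0.02] op 18.4
```

Emit:
servo_tool --targets '[{"slide": [0.25,0.04,0.05],"delta_rot": [0,-0.002,0.001],"jaw": 1},{"slide": [0.15,0,0],"delta_rot": [0,0,0],"jaw": 1},{"slide": [0.08,0,0],"delta_rot": [0,0,0],"jaw": 1}]'

```text
time_s: 24.2
tcp_pos: [461.5, 162.4, 130.5]
orientation: [0.428, 1.569, 0.22]
ft_force: [-0.3, 0.7, -3.3]
opening: 18.9
```

Run:
```python
from h import *
plan([461,162.3,129.4],1.364)
```

```text
t 24.2 tcp [461.5 162.4 130.5] yaz 1.3629 slide cm [ 0.11 -0.02 -0.04] in target axes [ 0.11 -0.02 -0.04] rot [-0.0011  0.0016 -0.0007] q [ 0.29 -0.26  1.96 -0.    1.44 -1.08] F [-0.3  0.7 -3.3] M [-0.01  0.01 -0.02] op 18.9
```

Emit:
servo_tool --targets '[{"slide": [0.07,0,-0.02],"delta_rot": [0,0,0],"jaw": 1},{"slide": [0.05,0,0],"delta_rot": [0,0,0],"jaw": 1}]'

```text
time_s: 24.4
tcp_pos: [461.3, 162.5, 129.4]
orientation: [0.443, 1.569, 0.235]
ft_force: [-0.7, 1.0, -4.0]
opening: 18.7
```

Run:
```python
from h import *
plan([461,162.3,129.4],1.364)
```

```text
t 24.4 tcp [461.3 162.5 129.4] yaz 1.3629 slide cm [ 0.   -0.02 -0.03] in target axes [ 0.   -0.02 -0.03] rot [-0.0011  0.0019 -0.0009] q [ 0.29 -0.26  1.96 -0.    1.44 -1.08] F [-0.7  1.  -4. ] M [-0.02  0.03  0.09] op 18.7
```

Emit:
servo_tool --targets '[{"slide": [0.05,0,0],"delta_rot": [0,0,0],"jaw": 1}]'

```text
time_s: 24.5
tcp_pos: [461.4, 162.5, 129.3]
orientation: [0.437, 1.568, 0.229]
ft_force: [-3.2, -0.1, 6.0]
opening: 18.8
```

Emit:
servo_tool --newtons 20 --targets '[{"slide": [0,0,0],"delta_rot": [0,0,0],"jaw": 0.7},{"slide": [0,0,0],"delta_rot": [0,0,0],"jaw": 0.5},{"slide": [0,0,0],"delta_rot": [0,0,0],"jaw": 0.3},{"slide": [0,0,0],"delta_rot": [0,0,0],"jaw": 0.1},{"slide": [0,0,0],"delta_rot": [0,0,0],"jaw": 0},{"slide": [0,0,0],"delta_rot": [0,0,0],"jaw": 0},{"slide": [0,0,0],"delta_rot": [0,0,0],"jaw": 0}]'

```text
time_s: 25.2
tcp_pos: [462.2, 162.7, 130.7]
orientation: [0.47, 1.566, 0.262]
ft_force: [0.2, 0.6, -0.2]
opening: 85.3
```

Run:
```python
from h import *
plan([461,162.3,129.4],1.364)
f=r.grab_frame('wrist'); save(f,'w8.png')
```

```text
t 25.2 tcp [462.2 162.7 130.7] yaz 1.3629 slide cm [ 0.13 -0.07 -0.11] in target axes [ 0.13 -0.07 -0.11] rot [-0.0011  0.0046 -0.0023] q [ 0.29 -0.26  1.96 -0.    1.43 -1.08] F [ 0.2  0.6 -0.2] M [-0.02  0.04  0.01] op 85.3
```

View pics/w8.png

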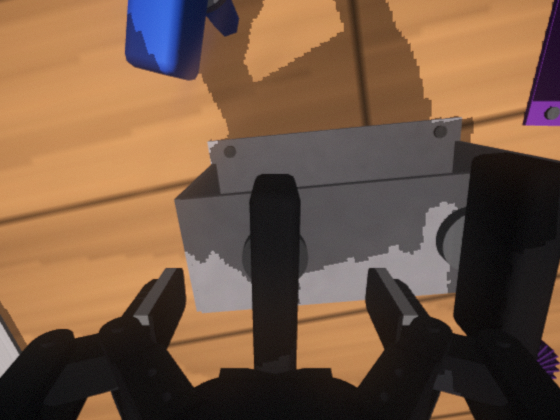

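The key is seated, contact force showed at the same height as before, and the fingers are clear of the grip on both sides. I'll back straight up.

Emit:
servo_tool --targets '[{"slide": [-0.5,0,0],"delta_rot": [0,0,0],"jaw": 0},{"slide": [-1.5,0,0],"delta_rot": [0,0,0],"jaw": 0},{"slide": [-2,0,0],"delta_rot": [0,0,0],"jaw": 0},{"slide": [-2,0,0],"delta_rot": [0,0,0],"jaw": 0},{"slide": [-2,0,0],"delta_rot": [0,0,0],"jaw": 0},{"slide": [-2,0,0],"delta_rot": [0,0,0],"jaw": 0},{"slide": [0,0,0],"delta_rot": [0,0,0],"jaw": 0},{"slide": [0,0,0],"delta_rot": [0,0,0],"jaw": 0}]'

```text
time_s: 26.05
tcp_pos: [461.5, 162.6, 241.8]
orientation: [0.483, 1.562, 0.275]
ft_force: [0.2, 0.3, 0.3]
opening: 85.5
```

Run:
```python
from h import *
plan([450,162.3,240],1.364)
f=r.grab_frame('wrist'); save(f,'w9.png'); C=cloud(f); P=C.reshape(-1,3)
for g in ((460,161),(471,268)):
    m=(abs(P[:,2]-160)<8)&(np.hypot(P[:,0]-g[0],P[:,1]-g[1])<60); Q=P[m]
    print(m.sum(),np.median(Q[:,2]),cv2.minAreaRect(Q[:,:2].astype(np.float32)), np.polyfit(Q[:,0],Q[:,2],1))
f=r.grab_frame('scene'); save(f,'s9.png')
t=r.grab_frame('top'); print([(o['score'],np.array(o['box'])*[560,420,560,420]) for n in('bowl','coil','jar') for o in r.look_for(t,n)][:4])
```

```text
t 26.05 tcp [461.5 162.6 241.8] yaz 1.3629 slide cm [ 0.17 -0.26 -1.12] in target axes [ 0.18 -0.26 -1.12] rot [-0.0011  0.0077 -0.004 ] q [ 0.29 -0.3   1.82 -0.    1.62 -1.08] F [0.2 0.3 0.3] M [-0.03  0.02  0.01] op 85.5
3069 160.04561970672594 ((460.7091064453125, 162.05284118652344), (20.013519287109375, 95.07244873046875), 78.23332214355469) [3.68661943e-03 1.58154984e+02]
3468 159.84317233569317 ((473.0985107421875, 268.4713439941406), (19.849849700927734, 95.26062774658203), 82.54468536376953) [4.75466513e-03 1.57086405e+02]
[(0.83, array([221.088, 125.58 , 265.216, 175.098])), (0.65, array([154.784, 155.106, 178.808, 179.718])), (0.96, array([434.112, 239.316, 459.984, 260.4  ]))]
```

View pics/s9.png

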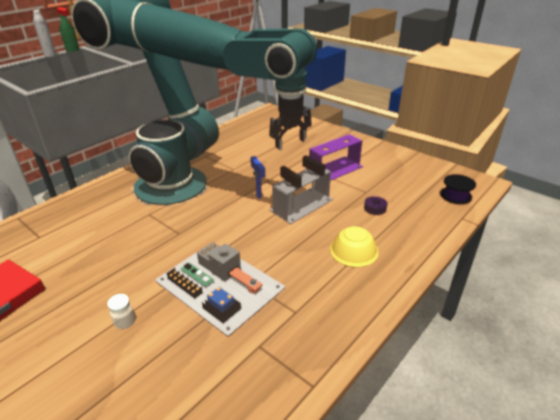

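View pics/w9.png

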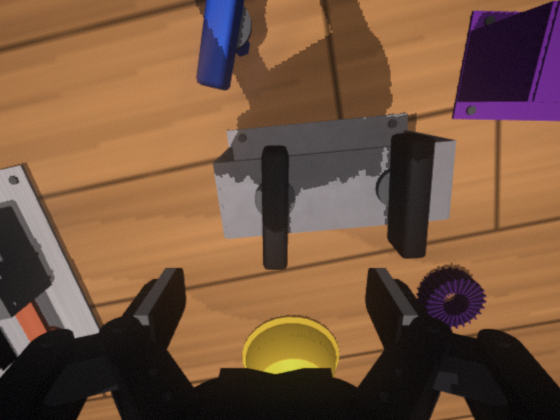

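The key is back as it hung before, with the same grip height (160.0 by this camera) and the grip level, and everything else is in place. I'm handing in.

Run:
```python
from h import *
print(r.finish_job())
```

```text
the job is handed in; nothing more can be done
None
```

I tightened the clamp screw with the thick key, hung the key back in its own hole at the -y end of the rack, and handed the job in at about 26 s of the 61 s allowed. The hand-in reports no verdict, so what follows rests on my own readings.

- **Finding the socket:** The key touched the screw 31 mm down, as expected. It dropped in after about 0.74 rad of light clockwise feeling, with pushes of 10 N or less, and reached the floor at 42.8 mm.
- **Tightening:** The screw met its stop after about 1.0 rad of clockwise turn. The moment held steady at 0.42 N m, inside the 0.15 to 0.6 band. I backed off only until the moment fell to zero, then drew the key out.
- **Last checks:**
  - The thick key's grip is within 0.5 mm of where it hung at the start, at the same height as the thin key's, and level.
  - Top-camera boxes of the bowl, coil and jar match the start within about 3 pixels, and the thin key measures within about 2 mm of its start.
  - The gripper is open and clear above the rack.

I could not read the screw's angle or the key-to-screw contact force directly. I judged both from the wrist moment, whose readings swung by up to about 0.25 N m while the key was turning. I relied only on the readings taken at rest.

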